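Interleave collector plates on a slip tester and pull it to the mark

TASK

Stack all the metal collector plates in one pile on the bed of the spring-return sled, flat and squared up with the bed (finger notches facing along the sled's travel), with exactly one card separator sheet between each plate and the next: plate on the bed, sheet, plate, and so on, ending with a plate, and any spare sheet kept well away from the bed. Then, for the slip test, draw the loaded sled by its handle until its pointer is at the rider on the scale, hold it there for about two seconds, and let it go back fully home with the pile still in order. Leave the dish, the bottle and the screwdriver where they are.

Things in the scene. Friction and masses are not known exactly. Their poses are not given: they have to be found in the camera images.
- sled (a joint): travel of the sprung sled in m: 0 fully home, grows as it is drawn towards the robot (along the base's -x), stop at 0.09; a spring pulls it home (about 4 N at home, 8 N at 70 mm) and a damper slows its return
- base: fixed grey base of the slip tester, 230 mm along its x (from -170 to +60 mm) by 173 mm along y, flat and low (10 mm, 20 mm at the scale); origin on the bench under the centre of the bed when the sled is home; its -x is the direction in which the sled is drawn. The aluminium scale strip runs along its -y side at y = -88 mm
- bed (a point): centre of the top face of the steel bed on the sled, 34 mm above the bench, moves with the sled; the bed is 104 mm along its x (travel) by 108 mm along its y, flat and without rims; z up. Plates and sheets lie on it with their own x along the bed's y
- handle (a point): middle of the sled's black round handle bar, 14 mm thick, 72 mm long across the travel (along the bed's y), 44 mm above the bench and 140 mm in front (-x) of the bed's centre; joined to the bed by two thin steel arms at its ends; free space of 27 mm below it to the base
- pointer (a point): tip of the flat black pointer on the sled's -y side, level with the bed's centre along the travel, just above the scale strip; moves with the sled
- rider: black rider clipped on the scale strip, with a thin line across the strip; fixed during a run, at 45 to 70 mm from the home pointer; origin on the line, x along the travel as for base
- plate1: square dark anodised aluminium collector plate with a round white fibre mat on top, 100 by 100 by 12 mm thick, about 0.25 kg, with a finger notch 44 mm long and 20 mm deep in the middle of each of its two y sides, so that its waist there is 60 mm wide along y and can be gripped; three or four plates are present, all alike; origin at the centre of its underside
- plate2: square dark anodised aluminium collector plate with a round white fibre mat on top, 100 by 100 by 12 mm thick, about 0.25 kg, with a finger notch 44 mm long and 20 mm deep in the middle of each of its two y sides, so that its waist there is 60 mm wide along y and can be gripped; three or four plates are present, all alike; origin at the centre of its underside
- plate3: square dark anodised aluminium collector plate with a round white fibre mat on top, 100 by 100 by 12 mm thick, about 0.25 kg, with a finger notch 44 mm long and 20 mm deep in the middle of each of its two y sides, so that its waist there is 60 mm wide along y and can be gripped; three or four plates are present, all alike; origin at the centre of its underside
- plate4: square dark anodised aluminium collector plate with a round white fibre mat on top, 100 by 100 by 12 mm thick, about 0.25 kg, with a finger notch 44 mm long and 20 mm deep in the middle of each of its two y sides, so that its waist there is 60 mm wide along y and can be gripped; three or four plates are present, all alike; origin at the centre of its underside
- sheet1: stiff brown fibre-card separator sheet, square, 104 by 104 by 6 mm thick, 45 g, with the same finger notches in its two y sides (waist 60 mm wide along y); three are present, all alike; origin at the centre of its underside
- sheet2: stiff brown fibre-card separator sheet, square, 104 by 104 by 6 mm thick, 45 g, with the same finger notches in its two y sides (waist 60 mm wide along y); three are present, all alike; origin at the centre of its underside
- sheet3: stiff brown fibre-card separator sheet, square, 104 by 104 by 6 mm thick, 45 g, with the same finger notches in its two y sides (waist 60 mm wide along y); three are present, all alike; origin at the centre of its underside
- dish: clear dish 96 mm across, 16 mm high, on a 24 mm high round metal disc beyond the work; origin at the centre of its underside; leave alone
- bottle: amber bottle, 56 mm across, 110 mm tall; origin at the centre of its underside; leave alone
- driver: screwdriver, 160 mm long, lying on the bench; leave alone
There are look-alikes about, which are no part of the job. What is shaped like the plate2 but blue is not meant. Leave any green look-alike of the sheet1 alone.

How it is judged:
By the outcome, as a careful person would: the job done as asked, in the order asked, and still so for the second after the job is handed in, with the robot touching nothing.
Of plate1, plate2, plate3, plate4 only 3 to 4 are there at a start; the rules pass over those that are not, and their reading is None.
At some moment in a run one of sheet1, sheet2, sheet3 may be knocked a few centimetres aside while the robot is not near it.
Once in a run the grip may slacken for a moment while it holds something.
It also fails if it takes over 210 s, if anything falls off the work surface, if the arm or the gripper's body presses on something with over 40 N, if the wrist force passes 120 N, or if a joint passes its speed limit or range.

ROBOT

A 6-joint arm with a two-finger parallel gripper is mounted at the origin on the work surface. World frame = base frame: x ahead of the robot, y to its left, z up, the work surface at z = 0. Lengths are in m, angles in rad, forces in N, time in s.
With the tool pointing down it reaches from about 0.225 to 0.875 m from the base axis. Payload 3.4 kg.
Tool frame: the origin (TCP) lies where the fingers leave the gripper's body, on its centre line; the fingertips stand 73 mm ahead of it and the grasp point (between the pads) lies 54 mm ahead of it (manip.pinch_z is the distance from the TCP to the grasp point, in m); z points along the fingers, y is the line along which they close (so a half turn about z gives the same grasp; the last joint's range is limited). The gripper opens to 85 mm and grips with 20 to 120 N. Pads are 22 mm wide; open, the fingers measure 114 mm over their backs; the gripper's body (76 mm by 85 mm) begins 54 mm behind the grasp point. The pads swing forward as they close: fully open they stand 13 mm farther back than shut.
Start: joints at [-1.353, 0.276, 1.505, -0, 1.361, -0.121], TCP at [0.191, -0.542, 0.304] pointing down, gripper open.
Joint ranges: [-2.89, 2.89], [-0.75, 2.08], [0.22, 2.7], [-1.18, 4.32], [0.11, 2.71], [-2.7, 2.7]. Speed limits (rad/s): [2.57, 2.57, 3.14, 3.14, 3.14, 3.14].

INTERFACE

Orientations are given as a unit quaternion [w, x, y, z].
In Python, from rig import readout, imaging, manip gives the robot as it stands. The module is installed in compiled form; this text tells all that it offers.
- The arm moves only by the tool servo_tool, never from a script. Its argument "moves" is a list of rows, each an object with "dp": the shift along the tool's x, y, z in units of 0.2 m (1.0 is 0.2 m), a list of three; "delta_rot": the turn, a rotation vector about the tool's x, y, z in units of 0.1 rad (1.0 is 0.1 rad), a list of three; "fingers": the opening, from 0 (shut) to 1 (fully open). In form: [{"dp": [dx, dy, dz], "delta_rot": [wx, wy, wz], "fingers": fingers}, ...]. A call has 1 to 5 rows; each row shifts and turns the commanded pose from where the row before left it, along the tool's axes as they then stand; what a row does not reach is not made up. A row lasts 1/10 s, in which the tool goes at most 50 mm and 8.59 degrees, less where a joint would pass 70% of its speed; a pose out of reach is approached as far as the arm can. A call with a number of a shift or a turn outside -1 to 1 is refused whole. A call with a gripper value outside its range is refused whole. The fingers move at their own pace and stop on an object; "force" is the grip in N (left out, the last holds). Time passes only in rows, so rows that do not move let the fingers close. It gives the time, the measured TCP pose, the force, the opening and the grip force at its end, in the units of the state.
- readout.get_state(): the state, without advancing time (a new reading comes with each control period).
- imaging.get_image(name): name is "side" or "top"; returns (picture, depth): 480x640x3 uint8, red, green, blue; 480x640 float32, m along the optical axis (not along the pixel's ray), 0 where there is no reading.
- imaging.calibration(name): a dict with "intrinsics" (3x3 intrinsics, pixels), "R" (3x3) and "t" (3): a world point X has camera coordinates R X + t. Camera axes: x right, y down, z forward; pixel columns grow to the right and rows downward; lengths in m; the calibration is good to about 2 mm. A picture is of the moment at which its call begins. calibration takes no time and is no camera call.
- manip.sign_off(): hands the job in; it is judged then, once.
The state is a dict: "clock": time; "qpos": joint angles; "qd": joint speeds; "effort": joint torques, N m; "position": TCP position; "ee_rot": TCP orientation; "contact_force": force on the tool from outside, world axes, zero at the start; "moment": the same for the moment, N m; "width": finger opening in m; "gripper_force": force on a finger pad.
Only numpy, scipy, OpenCV 4.12 (cv2) and the standard library are available. Lean on these libraries where they do the work, as an engineer would, in place of code of your own. Each camera call takes 0.05 s, during which the arm holds its last target. There are 200 camera calls.

## Working session

There is one attempt and no reset: what is moved stays moved. The work goes in short steps, Python scripts to look and compute and a tool call to move; the robot and the scene stay as the last step left them, time stands still between calls to the robot, and variables do not carry over. Pictures are saved under pics/ and viewed, at most 14 in all, crops included, and the job is handed in when it is done.

Besides the shell and the picture viewer there is one more tool, called after "Emit:" by a JSON object that holds its "api" and its "payload", one argument or row to a line. servo_tool: Moves the arm, as the interface text tells. Its arguments: {"type":"object","properties":{"moves":{"type":"array"},"force":{"type":"number"}},"required":["moves"]}

```bash
mkdir -p pics
python3 - <<'E'
from rig import readout, imaging, manip
import cv2, numpy as np
print(readout.get_state()); print(manip.pinch_z)
for n in ("top","side"):
    im,d=imaging.get_image(n); np.savez(f"{n}0.npz",im=im,d=d); cv2.imwrite(f"pics/{n}0.png",im[:,:,::-1])
    c=imaging.calibration(n); print(n,c)
E
```

```text
{'clock': 0.0, 'qpos': array([-1.35300873e+00,  2.76587681e-01,  1.50614742e+00, -2.30212645e-05,
        1.36068974e+00, -1.20973082e-01]), 'qd': array([ 0.00137628, -0.00026995, -0.00012485,  0.00172269, -0.00198276,
       -0.00087704]), 'effort': array([-1.08271848e-03, -4.16780484e+01, -2.45807076e+01,  7.95891719e-05,
        1.09950654e-02, -2.12730595e-05]), 'position': array([ 0.19099895, -0.54192491,  0.30303806]), 'ee_rot': array([-9.14479520e-04,  9.85688593e-01,  1.68573896e-01, -5.55705501e-05]), 'contact_force': array([-0.74809067, -0.32476172, -0.11980558]), 'moment': array([0.01484117, 0.03266358, 0.02977083]), 'gripper_force': 0.0, 'width': 0.0851257659086944}
0.0539
top {'intrinsics': array([[593.79155041,   0.        , 321.85433606],
       [  0.        , 593.79155041, 244.50106651],
       [  0.        ,   0.        ,   1.        ]]), 'R': array([[ 0.02647151, -0.9996459 , -0.0027078 ],
       [-0.98828567, -0.02576322, -0.15042506],
       [ 0.15030203,  0.00665806, -0.98861771]]), 't': array([0.00555091, 0.57366848, 1.5571029 ])}
side {'intrinsics': array([[465.92510814,   0.        , 328.95891059],
       [  0.        , 465.92510814, 238.35886239],
       [  0.        ,   0.        ,   1.        ]]), 'R': array([[ 0.99030781, -0.13875693, -0.00607896],
       [-0.109235  , -0.75108485, -0.65110619],
       [ 0.08577968,  0.64545958, -0.75896231]]), 't': array([-0.53720868,  0.0912261 ,  1.1200861 ])}
```

View pics/top0.png

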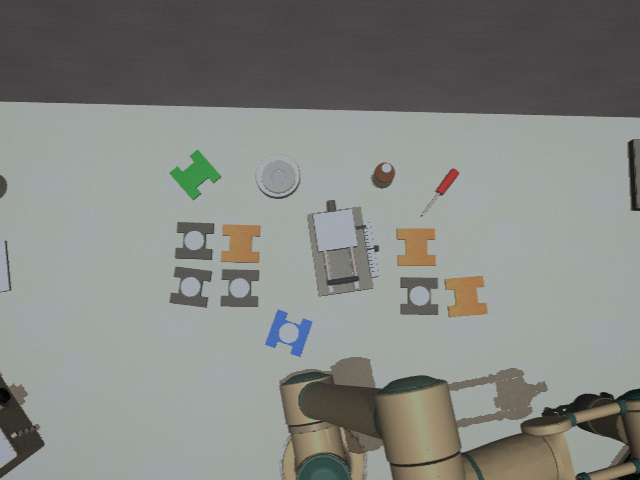

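View pics/side0.png

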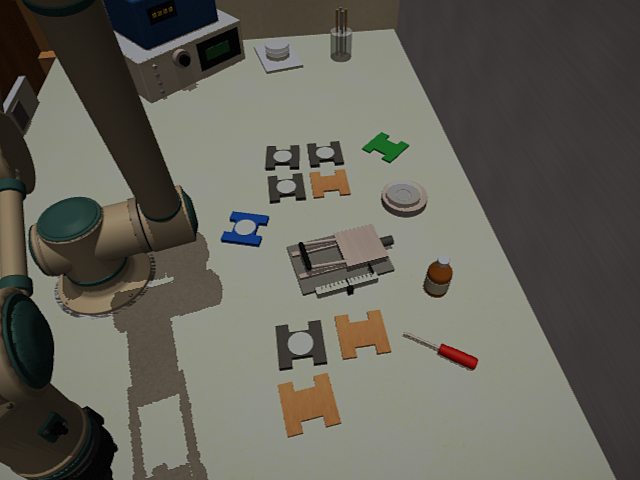

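Top view: four dark plates at about (195,240), (190,286), (240,288) and (419,296). Three brown sheets are at (241,243), (416,246) and (466,296). The sled's bed is at (335,230) with its handle at (343,281). The blue and green look-alikes are at (289,333) and (195,175). The side view agrees. Next I measure poses.

```bash
cat > h.py <<'E'
from rig import readout, imaging, manip
import cv2, numpy as np
def px2w(c,uv,z):
    uv=np.atleast_2d(np.float64(uv)); K,R,t=c["intrinsics"],c["R"],c["t"]
    r=np.c_[uv,np.ones(len(uv))]@np.linalg.inv(K).T@R; o=-R.T@t
    return (o+r*((z-o[2])/r[:,2])[:,None])[:,:2]
def w2px(c,X):
    p=np.atleast_2d(X)@c["R"].T+c["t"]; p=p@c["intrinsics"].T; return p[:,:2]/p[:,2:]
def ortho(im,c,z,x0,x1,y0,y1,s):   # s px per m ; image up=+x, left=+y
    W,H=int((y1-y0)*s),int((x1-x0)*s)
    q=w2px(c,[[x1,y1,z],[x1,y0,z],[x0,y0,z],[x0,y1,z]]).astype(np.float32)
    M=cv2.getPerspectiveTransform(q,np.float32([[0,0],[W,0],[W,H],[0,H]]))
    return cv2.warpPerspective(im,M,(W,H),flags=cv2.INTER_CUBIC)
def blobs(im,c,kind,z,amin=300):
    hsv=cv2.cvtColor(im,cv2.COLOR_RGB2HSV); h,s,v=[hsv[...,i].astype(int) for i in range(3)]
    m={"sheet":(h>8)&(h<22)&(s>130)&(v>90),"plate":(v<105)&(s<60)}[kind].astype(np.uint8)
    out=[]
    for k in cv2.findContours(m,cv2.RETR_EXTERNAL,cv2.CHAIN_APPROX_NONE)[0]:
        a=cv2.contourArea(k)
        if a<amin: continue
        w=px2w(c,k[:,0,:],z)
        if w[:,0].min()<0.2 or w[:,0].max()>0.75 or abs(w[:,1]).max()>0.6: continue
        (cx,cy),sz,an=cv2.minAreaRect((w*1000).astype(np.float32))
        an=(an+45)%90-45
        mid=k[:,0,:].mean(0)
        e=None
        if kind=="plate":
            x,y,ww,hh=cv2.boundingRect(k); g=v[y:y+hh,x:x+ww]; 
            mm=np.zeros(g.shape,np.uint8); cv2.drawContours(mm,[k-[x,y]],-1,1,-1)
            sel=np.argwhere((mm>0)&(g>140)); 
            if len(sel)>20: e=np.round(px2w(c,sel.mean(0)[::-1]+[x,y],z)[0]*1000,1)
        out.append(dict(px=mid.round(),c=np.round([cx,cy],1),sz=np.round(sz,1),yaw=round(an,1),mat=e,a=a))
    return out
E
python3 - <<'E'
from h import *
for n in ("top","side"):
    D=np.load(n+"0.npz"); c=imaging.calibration(n)
    for k,z in (("sheet",.006),("plate",.012)):
        for b in blobs(D["im"],c,k,z): print(n,k,b)
c=imaging.calibration("top");im=np.load("top0.npz")["im"]
A=ortho(im,c,.034,.3,.62,-.14,.12,2000)
cv2.imwrite("pics/sled.png",A[:,:,::-1])
c=imaging.calibration("side");im=np.load("side0.npz")["im"]
A=ortho(im,c,.034,.3,.62,-.14,.12,2000)
cv2.imwrite("pics/sleds.png",A[:,:,::-1])
E
```

```text
top sheet {'px': array([467., 297.]), 'c': array([ 447.9, -376.3]), 'sz': array([101.7,  96.9]), 'yaw': 6.3, 'mat': None, 'a': 745.5}
top sheet {'px': array([418., 248.]), 'c': array([ 580.3, -240.2]), 'sz': array([ 96.2, 100.3]), 'yaw': -0.1, 'mat': None, 'a': 656.0}
top sheet {'px': array([240., 245.]), 'c': array([577.4, 244.5]), 'sz': array([101.3,  96.7]), 'yaw': 0.3, 'mat': None, 'a': 665.5}
top plate {'px': array([418., 296.]), 'c': array([ 444.4, -246.4]), 'sz': array([98.5, 97.8]), 'yaw': 0.4, 'mat': None, 'a': 663.0}
top plate {'px': array([240., 288.]), 'c': array([452.9, 241.4]), 'sz': array([97.9, 99.5]), 'yaw': 1.5, 'mat': None, 'a': 677.5}
top plate {'px': array([191., 287.]), 'c': array([453.1, 375. ]), 'sz': array([99.6, 99.6]), 'yaw': -5.8, 'mat': None, 'a': 670.5}
top plate {'px': array([195., 240.]), 'c': array([580.3, 372.3]), 'sz': array([100., 101.]), 'yaw': -0.7, 'mat': None, 'a': 677.0}
side sheet {'px': array([308., 404.]), 'c': array([ 448.3, -377.2]), 'sz': array([102.6, 103. ]), 'yaw': 6.6, 'mat': None, 'a': 2082.0}
side sheet {'px': array([361., 334.]), 
[... 288 characters left out ...]
, -251.9]), 'sz': array([ 99.2, 105.9]), 'yaw': 0.6, 'mat': array([ 445.5, -249.1]), 'a': 1668.5}
side plate {'px': array([338., 272.]), 'c': array([565.4, -49.2]), 'sz': array([228.8, 188.5]), 'yaw': 9.6, 'mat': array([489.7, -29.2]), 'a': 2870.0}
side plate {'px': array([286., 189.]), 'c': array([454.5, 233.7]), 'sz': array([ 98.9, 112.5]), 'yaw': 0.1, 'mat': array([453.9, 239.9]), 'a': 753.0}
side plate {'px': array([283., 159.]), 'c': array([453.5, 366.8]), 'sz': array([112.8,  99.7]), 'yaw': -5.6, 'mat': array([453.5, 373.7]), 'a': 621.5}
side plate {'px': array([325., 154.]), 'c': array([581. , 364.2]), 'sz': array([114.4,  99.8]), 'yaw': -0.5, 'mat': array([581.6, 371. ]), 'a': 637.5}
```

View pics/sled.png

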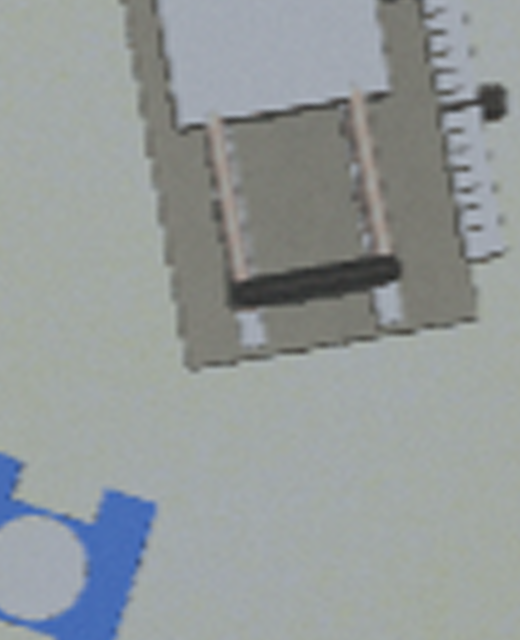

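View pics/sleds.png

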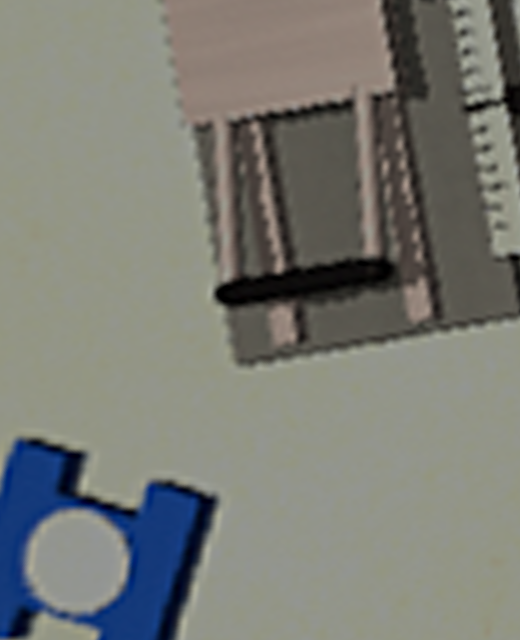

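The handle is at about (315,281) px in the top ortho and the pointer and rider are near (490,100). The crop cut off the far half of the bed, so I reframe.

Run:
```python
from h import *
o=[]
for n in ("top","side"):
    c=imaging.calibration(n);im=np.load(n+"0.npz")["im"]
    o.append(ortho(im,c,.034,.47,.70,-.12,.08,2000)[:, :, ::-1])
cv2.imwrite("pics/sled2.png",np.hstack(o))
print(np.hstack(o).shape)
```

```text
(459, 800, 3)
```

View pics/sled2.png

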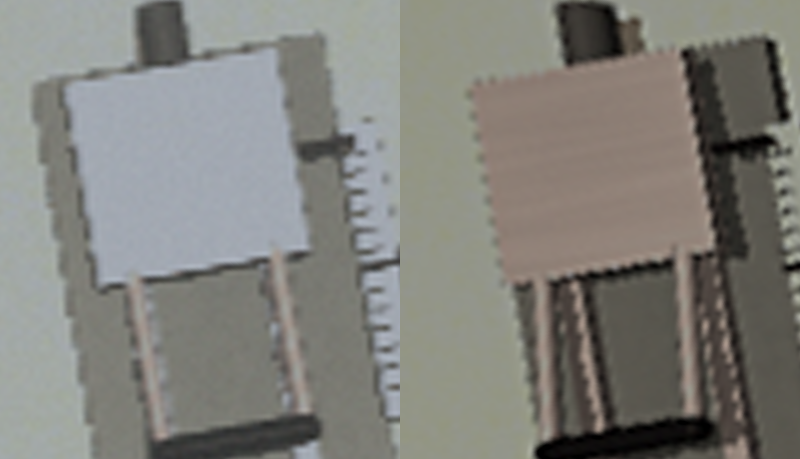

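```bash
cat >> h.py <<'E'
from scipy.optimize import minimize
def fitrect(im,c,z,x0,y0,yaw0,a,b,notch=False):
    """fit a by b (own x,y mm) rectangle; edges = mean gradient normal to edge. returns x,y (m), yaw deg"""
    s=2000; r=.1
    A=ortho(im,c,z,x0-r,x0+r,y0-r,y0+r,s).astype(np.float32)
    A=cv2.GaussianBlur(A,(0,0),2.5)
    t=np.linspace(-.46,.46,120)
    if notch: tn=t[abs(t)>.26]
    def prof(p,d):
        th=np.radians(p[2]); tot=[]
        for side in range(4):
            tt=tn if notch and side<2 else t
            if side<2: u=tt*a/1000; v=np.full_like(u,(1-2*side)*(b/2000+d))
            else: v=tt*b/1000; u=np.full_like(v,(5-2*side)*(a/2000+d))
            x=p[0]/1000+np.cos(th)*u-np.sin(th)*v; y=p[1]/1000+np.sin(th)*u+np.cos(th)*v
            mx=((r-y)*s-.5).astype(np.float32)[None]; my=((r-x)*s-.5).astype(np.float32)[None]
            tot.append(cv2.remap(A,mx,my,cv2.INTER_LINEAR)[0])
        return tot
    def f(p):
        i,o=prof(p,-.0015),prof(p,.0015)
        return -sum(np.abs((q-w).mean(0)).sum() for q,w in zip(i,o))
    best=min((minimize(f,[dx,dy,yaw0],method="Nelder-Mead",options=dict(initial_simplex=[[dx,dy,yaw0],[dx+3,dy,yaw0],[dx,dy+3,yaw0],[dx,dy,yaw0+3]])) for dx in(-2,2) for dy in(-2,2)),key=lambda q:q.fun)
    p=best.x; return np.round([x0*1000+p[0],y0*1000+p[1],p[2],-best.fun],1)
E
python3 - <<'E'
from h import *
obj=dict(bed=(.034,.616,-.015,9.3,104,108,0),PA=(.012,.445,-.248,.4,100,100,1),PB=(.012,.453,.241,1,100,100,1),PC=(.012,.453,.374,-5.8,100,100,1),PD=(.012,.5805,.3717,-.6,100,100,1),
S1=(.006,.448,-.3767,6.4,104,104,1),S2=(.006,.58,-.2406,.6,104,104,1),S3=(.006,.5772,.2442,.2,104,104,1))
for k,(z,x,y,w,a,b,n) in obj.items():
    for cam in ("top","side"):
        c=imaging.calibration(cam);im=np.load(cam+"0.npz")["im"]
        # notch edges are the y sides = along world x -> rotate own frame by 90
        print(k,cam,fitrect(im,c,z,x,y,w+(90 if n else 0),a,b,bool(n))-[0,0,90*n,0])
E
```

```text
bed top [616.7 -14.    9.8 437.9]
bed side [616.8 -16.1   9.9 427.1]
PA top [ 4.445e+02 -2.455e+02  4.000e-01  4.118e+02]
PA side [ 4.455e+02 -2.490e+02  5.000e-01  5.166e+02]
PB top [4.535e+02 2.415e+02 3.000e-01 4.417e+02]
PB side [4.54e+02 2.40e+02 4.00e-01 4.58e+02]
PC top [452.9 374.9  -5.7 447.6]
PC side [453.7 373.6  -5.9 465.2]
PD top [579.6 371.7  -0.6 413.2]
PD side [ 5.810e+02  3.702e+02 -4.000e-01  4.281e+02]
S1 top [ 446.8 -372.6    6.4  251.9]
S1 side [ 448.3 -379.1    6.4  318.4]
S2 top [ 579.4 -237.1    1.6  279.6]
S2 side [ 579.5 -243.8    1.5  334.9]
S3 top [ 5.767e+02  2.457e+02 -3.000e-01  2.932e+02]
S3 side [576.5 244.4   0.  273. ]
```

Emit:
{"api": "servo_tool", "payload": {
  "moves": [
    {"dp": [0,0,0.05],"delta_rot": [0,0,-0.953],"fingers": 0.9},
    {"dp": [0,0,0.05],"delta_rot": [0,0,-0.953],"fingers": 0.9},
    {"dp": [0,0,0.05],"delta_rot": [0,0,-0.953],"fingers": 0.9},
    {"dp": [0,0,0.05],"delta_rot": [0,0,-0.953],"fingers": 0.9},
    {"dp": [0,0,0.05],"delta_rot": [0,0,-0.953],"fingers": 0.9}
  ],
  "force": 80
}}

```text
clock: 0.6
position: [0.191, -0.5421, 0.253]
ee_rot: [-0.0, 0.917, 0.398, 0.0]
contact_force: [0.2, -0.6, 0.2]
width: 0.0768
gripper_force: 0.0
```

Emit:
{"api": "servo_tool", "payload": {
  "moves": [
    {"dp": [0,0,0.05],"delta_rot": [0,0,-0.953],"fingers": 0.9},
    {"dp": [0,0,0.05],"delta_rot": [0,0,-0.953],"fingers": 0.9},
    {"dp": [0,0,0.05],"delta_rot": [0,0,-0.953],"fingers": 0.9},
    {"dp": [0,0,0.05],"delta_rot": [0,0,-0.953],"fingers": 0.9},
    {"dp": [0,0,0.05],"delta_rot": [0,0,-0.953],"fingers": 0.9}
  ]
}}

```text
clock: 1.1
position: [0.1911, -0.542, 0.2031]
ee_rot: [-0.0, 0.797, 0.604, 0.0]
contact_force: [0.5, -0.2, 0.6]
width: 0.077
gripper_force: 0.0
```

Emit:
{"api": "servo_tool", "payload": {
  "moves": [
    {"dp": [0,0,0.05],"delta_rot": [0,0,-0.953],"fingers": 0.9},
    {"dp": [0,0,0.05],"delta_rot": [0,0,-0.953],"fingers": 0.9},
    {"dp": [0,0,0.05],"delta_rot": [0,0,-0.953],"fingers": 0.9},
    {"dp": [0,0,0],"delta_rot": [0,0,0],"fingers": 0.9},
    {"dp": [0,0,0],"delta_rot": [0,0,0],"fingers": 0.9}
  ]
}}

```text
clock: 1.6
position: [0.1911, -0.5422, 0.1737]
ee_rot: [-0.0, 0.705, 0.709, 0.0]
contact_force: [-0.2, -0.3, -0.6]
width: 0.0765
gripper_force: 0.0
```

Emit:
{"api": "servo_tool", "payload": {
  "moves": [
    {"dp": [0.184,0.159,0],"delta_rot": [0,0,0],"fingers": 0.9},
    {"dp": [0.184,0.159,0],"delta_rot": [0,0,0],"fingers": 0.9},
    {"dp": [0.184,0.159,0],"delta_rot": [0,0,0],"fingers": 0.9},
    {"dp": [0.184,0.159,0],"delta_rot": [0,0,0],"fingers": 0.9}
  ]
}}

```text
clock: 2.0
position: [0.3183, -0.3933, 0.1747]
ee_rot: [0.001, 0.706, 0.709, -0.0]
contact_force: [-0.0, -0.2, 0.1]
width: 0.0771
gripper_force: 0.0
```

Emit:
{"api": "servo_tool", "payload": {
  "moves": [
    {"dp": [0.184,0.159,0],"delta_rot": [0,0,0],"fingers": 0.9},
    {"dp": [0.184,0.159,0],"delta_rot": [0,0,0],"fingers": 0.9},
    {"dp": [0.184,0.159,0],"delta_rot": [0,0,0],"fingers": 0.9},
    {"dp": [0.184,0.159,0],"delta_rot": [0,0,0],"fingers": 0.9},
    {"dp": [0,0,0],"delta_rot": [0,0,0],"fingers": 0.9}
  ]
}}

```text
clock: 2.5
position: [0.4468, -0.2421, 0.1748]
ee_rot: [0.001, 0.703, 0.711, 0.001]
contact_force: [-0.2, -1.0, 0.4]
width: 0.0767
gripper_force: 0.0
```

Emit:
{"api": "servo_tool", "payload": {
  "moves": [
    {"dp": [-0.026,-0.009,0.2],"delta_rot": [0,0,0],"fingers": 0.82},
    {"dp": [0,0,0.2],"delta_rot": [0,0,0],"fingers": 0.82},
    {"dp": [0,0,0],"delta_rot": [0,0,0],"fingers": 0.82},
    {"dp": [0,0,0],"delta_rot": [0,0,0],"fingers": 0.82}
  ]
}}

```text
clock: 2.9
position: [0.4415, -0.252, 0.0943]
ee_rot: [-0.0, 0.705, 0.709, -0.0]
contact_force: [-0.2, -0.6, 0.0]
width: 0.0701
gripper_force: 0.0
```

```bash
cat > plan.py <<'E'
import sys
from h import *
def st(): return readout.get_state()
def pose(s):
    q=s["ee_rot"]; return s["position"],np.degrees(2*np.arctan2(q[2],q[1]))-90
def plan(x,y,z,yaw):  # mm, deg of tool y vs world x
    s=st(); p,w=pose(s); a=np.radians(w+90)
    d=np.array([x,y,z])/1000-p; ux=np.array([np.cos(a),np.sin(a)]); uy=np.array([np.sin(a),-np.cos(a)])
    print("t",round(s["clock"],2),"pos",np.round(p*1000,1),"yaw",round(w,2),"w",round(s["width"]*1000,1),"F",np.round(s["contact_force"],1),"gf",round(s["gripper_force"],1))
    dy=(yaw-w+180)%360-180
    print("UNITS dp",np.round([d[:2]@ux/.2,d[:2]@uy/.2,-d[2]/.2],3),"rotz",round(-np.radians(dy)/.1,3))
if __name__=="__main__": plan(*map(float,sys.argv[1:5]))
E
python3 plan.py 445 -247.3 80 0.4
```

```text
t 2.9 pos [ 441.5 -252.    94.3] yaw 0.33 w 70.1 F [-0.2 -0.6  0. ] gf 0.0
UNITS dp [0.023 0.018 0.071] rotz -0.013
```

Emit:
{"api": "servo_tool", "payload": {
  "moves": [
    {"dp": [0.023,0.018,0.05],"delta_rot": [0,0,0],"fingers": 0.82},
    {"dp": [0,0,0.02],"delta_rot": [0,0,0],"fingers": 0.82},
    {"dp": [0,0,0],"delta_rot": [0,0,0],"fingers": 0.82}
  ]
}}

```text
clock: 3.2
position: [0.4455, -0.2469, 0.0803]
ee_rot: [0.0, 0.705, 0.71, 0.0]
contact_force: [-1.1, 0.6, -0.2]
width: 0.07
gripper_force: 0.0
```

Emit:
{"api": "servo_tool", "payload": {
  "moves": [
    {"dp": [0,0,0.01],"delta_rot": [0,0,0],"fingers": 0.82},
    {"dp": [0,0,0.01],"delta_rot": [0,0,0],"fingers": 0.82}
  ]
}}

```text
clock: 3.4
position: [0.4456, -0.2471, 0.0768]
ee_rot: [0.001, 0.705, 0.71, 0.0]
contact_force: [-2.8, 3.1, 27.9]
width: 0.07
gripper_force: 13.7
```

Emit:
{"api": "servo_tool", "payload": {
  "moves": [
    {"dp": [0,0,0.01],"delta_rot": [0,0,0],"fingers": 0.82},
    {"dp": [0,0,0],"delta_rot": [0,0,0],"fingers": 0.82}
  ]
}}

```text
clock: 3.6
position: [0.4456, -0.247, 0.0768]
ee_rot: [0.001, 0.705, 0.71, 0.0]
contact_force: [-3.2, 2.7, 22.9]
width: 0.0703
gripper_force: 11.5
```

Emit:
{"api": "servo_tool", "payload": {
  "moves": [
    {"dp": [0,0,-0.02],"delta_rot": [0,0,0],"fingers": 0.82},
    {"dp": [0,0,0],"delta_rot": [0,0,0],"fingers": 0.82}
  ]
}}

```text
clock: 3.8
position: [0.4457, -0.2471, 0.0787]
ee_rot: [0.001, 0.705, 0.71, 0.0]
contact_force: [0.6, -0.7, -0.5]
width: 0.0697
gripper_force: 0.0
```

Run:
```python
from h import *
print(readout.get_state()["contact_force"],readout.get_state()["position"])
o=[]
for n,r in (("side",(250,330,410)),("top",(370,250,470))):
    im,d=imaging.get_image(n)
    c=imaging.calibration(n); u,v=w2px(c,[[.445,-.247,.04]])[0].astype(int)
    o.append(cv2.resize(im[v-50:v+50,u-50:u+50,::-1],(400,400),interpolation=cv2.INTER_CUBIC))
cv2.imwrite("pics/g1.png",np.hstack(o))
```

```text
[ 0.59334994 -0.68642081 -0.52172422] [ 0.44565177 -0.24710608  0.07865574]
```

View pics/g1.png

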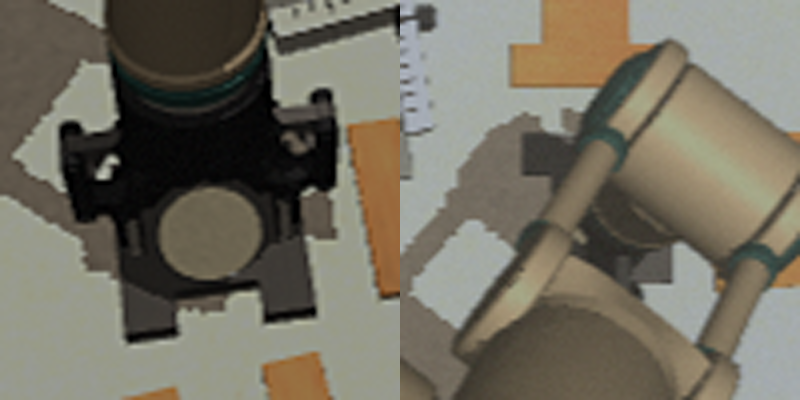

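The side view at left shows the gripper over the plate's waist, with the mat at (210,230), but the fingertip height is not clear. I probe the empty bench at the same opening to learn the tip reach.

Emit:
{"api": "servo_tool", "payload": {
  "moves": [
    {"dp": [0,0,-0.1],"delta_rot": [0,0,0],"fingers": 0.82},
    {"dp": [0,-0.2,0],"delta_rot": [0,0,0],"fingers": 0.82},
    {"dp": [0,-0.2,0],"delta_rot": [0,0,0],"fingers": 0.82},
    {"dp": [0,-0.2,0],"delta_rot": [0,0,0],"fingers": 0.82},
    {"dp": [0,0,0.09],"delta_rot": [0,0,0],"fingers": 0.82}
  ]
}}

```text
clock: 4.4
position: [0.3212, -0.246, 0.0802]
ee_rot: [-0.001, 0.705, 0.709, -0.0]
contact_force: [0.0, -0.2, -0.3]
width: 0.0701
gripper_force: 0.0
```

Emit:
{"api": "servo_tool", "payload": {
  "moves": [
    {"dp": [0,0,0],"delta_rot": [0,0,0],"fingers": 0.82},
    {"dp": [0,0,0.01],"delta_rot": [0,0,0],"fingers": 0.82},
    {"dp": [0,0,0.01],"delta_rot": [0,0,0],"fingers": 0.82}
  ]
}}

```text
clock: 4.7
position: [0.3263, -0.2482, 0.076]
ee_rot: [0.001, 0.704, 0.71, -0.0]
contact_force: [-0.4, -0.2, 0.4]
width: 0.0702
gripper_force: 0.0
```

Emit:
{"api": "servo_tool", "payload": {
  "moves": [
    {"dp": [0,0,0.005],"delta_rot": [0,0,0],"fingers": 0.82},
    {"dp": [0,0,0.005],"delta_rot": [0,0,0],"fingers": 0.82}
  ]
}}

```text
clock: 4.9
position: [0.3259, -0.2478, 0.074]
ee_rot: [0.0, 0.704, 0.71, -0.0]
contact_force: [0.4, -0.7, -0.4]
width: 0.0701
gripper_force: 0.0
```

Emit:
{"api": "servo_tool", "payload": {
  "moves": [
    {"dp": [0,0,0.02],"delta_rot": [0,0,0],"fingers": 0.82},
    {"dp": [0,0,0.01],"delta_rot": [0,0,0],"fingers": 0.82},
    {"dp": [0,0,0],"delta_rot": [0,0,0],"fingers": 0.82}
  ]
}}

```text
clock: 5.2
position: [0.3252, -0.2474, 0.0676]
ee_rot: [-0.0, 0.705, 0.71, -0.0]
contact_force: [0.5, 0.4, 0.1]
width: 0.0701
gripper_force: 0.0
```

Emit:
{"api": "servo_tool", "payload": {
  "moves": [
    {"dp": [0,0,0.005],"delta_rot": [0,0,0],"fingers": 0.82},
    {"dp": [0,0,0.005],"delta_rot": [0,0,0],"fingers": 0.82},
    {"dp": [0,0,0],"delta_rot": [0,0,0],"fingers": 0.82}
  ]
}}

```text
clock: 5.5
position: [0.3252, -0.2476, 0.0658]
ee_rot: [-0.0, 0.705, 0.71, -0.0]
contact_force: [0.1, 0.0, -0.2]
width: 0.0697
gripper_force: 0.0
```

Emit:
{"api": "servo_tool", "payload": {
  "moves": [
    {"dp": [0,0,0.005],"delta_rot": [0,0,0],"fingers": 0.82},
    {"dp": [0,0,0.005],"delta_rot": [0,0,0],"fingers": 0.82},
    {"dp": [0,0,0],"delta_rot": [0,0,0],"fingers": 0.82}
  ]
}}

```text
clock: 5.8
position: [0.3253, -0.2477, 0.0648]
ee_rot: [0.0, 0.705, 0.71, -0.0]
contact_force: [-1.4, 2.0, 13.0]
width: 0.0702
gripper_force: 6.4
```

Those rows show the bench under the tips at TCP z ≈ 65 mm with a 70 mm opening, so the earlier contact was the plate top. Looking at the pictures again, the bench items have their notches towards world ±y, so picks need a 90° turn. I refit the poses with that.

```bash
python3 - <<'E'
from h import *
obj=dict(PA=(.012,.445,-.248,.4,100,100,1),PB=(.012,.453,.241,.4,100,100,1),PC=(.012,.453,.374,-5.8,100,100,1),PD=(.012,.5805,.3717,-.6,100,100,1),
S1=(.006,.448,-.3767,6.4,104,104,1),S2=(.006,.58,-.2406,.6,104,104,1),S3=(.006,.5772,.2442,.2,104,104,1))
for k,(z,x,y,w,a,b,n) in obj.items():
    for cam in ("top","side"):
        c=imaging.calibration(cam);im=np.load(cam+"0.npz")["im"]
        print(k,cam,*fitrect(im,c,z,x,y,w,a,b,bool(n)))
E
python3 plan.py 445 -247.3 120 -89.6
```

```text
PA top 444.2 -245.3 0.7 521.1
PA side 445.5 -248.9 0.6 664.0
PB top 453.0 241.5 0.4 540.3
PB side 454.0 239.9 0.4 555.0
PC top 452.9 375.0 -5.7 564.5
PC side 453.9 373.8 -5.8 535.0
PD top 580.1 371.7 -0.5 545.8
PD side 580.7 370.7 -0.4 513.7
S1 top 447.2 -372.7 6.5 319.9
S1 side 448.2 -379.1 6.4 417.3
S2 top 579.4 -236.8 1.9 336.5
S2 side 579.7 -243.7 1.4 421.3
S3 top 576.0 245.5 -0.0 341.9
S3 side 576.4 244.4 -0.0 358.1
t 5.8 pos [ 325.3 -247.7   64.8] yaw 0.4 w 70.2 F [-1.4  2.  13. ] gf 6.4
UNITS dp [-0.002  0.598 -0.276] rotz 15.707
```

Emit:
{"api": "servo_tool", "payload": {
  "moves": [
    {"dp": [0,0,-0.14],"delta_rot": [0,0,0.982],"fingers": 0.9},
    {"dp": [0,0,-0.14],"delta_rot": [0,0,0.982],"fingers": 0.9},
    {"dp": [0,0,0],"delta_rot": [0,0,0.982],"fingers": 0.9},
    {"dp": [0,0,0],"delta_rot": [0,0,0.982],"fingers": 0.9},
    {"dp": [0,0,0],"delta_rot": [0,0,0.982],"fingers": 0.9}
  ]
}}

```text
clock: 6.3
position: [0.3253, -0.2477, 0.1203]
ee_rot: [0.0, 0.857, 0.515, 0.0]
contact_force: [0.4, 0.6, 0.4]
width: 0.0769
gripper_force: 0.0
```

Emit:
{"api": "servo_tool", "payload": {
  "moves": [
    {"dp": [0,0,0],"delta_rot": [0,0,0.982],"fingers": 0.9},
    {"dp": [0,0,0],"delta_rot": [0,0,0.982],"fingers": 0.9},
    {"dp": [0,0,0],"delta_rot": [0,0,0.982],"fingers": 0.9},
    {"dp": [0,0,0],"delta_rot": [0,0,0.982],"fingers": 0.9},
    {"dp": [0,0,0],"delta_rot": [0,0,0.982],"fingers": 0.9}
  ]
}}

```text
clock: 6.8
position: [0.3252, -0.2476, 0.1199]
ee_rot: [0.0, 0.957, 0.292, -0.0]
contact_force: [-0.2, 0.3, -0.1]
width: 0.0767
gripper_force: 0.0
```

Emit:
{"api": "servo_tool", "payload": {
  "moves": [
    {"dp": [0,0,0],"delta_rot": [0,0,0.982],"fingers": 0.9},
    {"dp": [0,0,0],"delta_rot": [0,0,0.982],"fingers": 0.9},
    {"dp": [0,0,0],"delta_rot": [0,0,0.982],"fingers": 0.9},
    {"dp": [0,0,0],"delta_rot": [0,0,0.982],"fingers": 0.9},
    {"dp": [0,0,0],"delta_rot": [0,0,0.982],"fingers": 0.9}
  ]
}}

```text
clock: 7.3
position: [0.3252, -0.2476, 0.1199]
ee_rot: [0.0, 0.999, 0.05, 0.0]
contact_force: [0.1, 0.5, 0.1]
width: 0.0769
gripper_force: 0.0
```

Emit:
{"api": "servo_tool", "payload": {
  "moves": [
    {"dp": [0,0,0],"delta_rot": [0,0,0.982],"fingers": 0.9},
    {"dp": [0.2,0,0],"delta_rot": [0,0,0],"fingers": 0.9},
    {"dp": [0.2,0,0],"delta_rot": [0,0,0],"fingers": 0.9},
    {"dp": [0.19,0,0],"delta_rot": [0,0,0],"fingers": 0.9},
    {"dp": [0,0,0],"delta_rot": [0,0,0],"fingers": 0.9}
  ]
}}

```text
clock: 7.8
position: [0.4484, -0.2482, 0.1203]
ee_rot: [0.002, 1.0, 0.004, 0.003]
contact_force: [-0.1, -0.4, -0.5]
width: 0.077
gripper_force: 0.0
```

Emit:
{"api": "servo_tool", "payload": {
  "moves": [
    {"dp": [0,0,0],"delta_rot": [0,0,0],"fingers": 0.9},
    {"dp": [0,0,0],"delta_rot": [0,0,0],"fingers": 0.9}
  ]
}}

```text
clock: 8.0
position: [0.4419, -0.2462, 0.1195]
ee_rot: [-0.001, 1.0, 0.003, -0.001]
contact_force: [-1.0, 0.7, -0.2]
width: 0.0773
gripper_force: 0.0
```

```bash
python3 plan.py 445 -247.3 70.5 -89.6
```

```text
t 8.0 pos [ 441.9 -246.2  119.5] yaw -89.63 w 77.3 F [-1.   0.7 -0.2] gf 0.0
UNITS dp [0.015 0.005 0.245] rotz -0.005
```

Emit:
{"api": "servo_tool", "payload": {
  "moves": [
    {"dp": [0,0,0.1],"delta_rot": [0,0,0],"fingers": 0.9},
    {"dp": [0,0,0.09],"delta_rot": [0,0,0],"fingers": 0.9},
    {"dp": [0,0,0.04],"delta_rot": [0,0,0],"fingers": 0.9},
    {"dp": [0,0,0.015],"delta_rot": [0,0,0],"fingers": 0.9},
    {"dp": [0,0,0],"delta_rot": [0,0,0],"fingers": 0.9}
  ]
}}

```text
clock: 8.5
position: [0.4428, -0.2469, 0.0709]
ee_rot: [-0.0, 1.0, 0.003, -0.0]
contact_force: [0.3, -0.3, -0.6]
width: 0.077
gripper_force: 0.0
```

Emit:
{"api": "servo_tool", "payload": {
  "moves": [
    {"dp": [0,0,0],"delta_rot": [0,0,0],"fingers": 0},
    {"dp": [0,0,0],"delta_rot": [0,0,0],"fingers": 0},
    {"dp": [0,0,0],"delta_rot": [0,0,0],"fingers": 0},
    {"dp": [0,0,0],"delta_rot": [0,0,0],"fingers": 0},
    {"dp": [0,0,0],"delta_rot": [0,0,0],"fingers": 0}
  ]
}}

```text
clock: 9.0
position: [0.4436, -0.2474, 0.0724]
ee_rot: [0.001, 1.0, 0.003, 0.001]
contact_force: [-1.1, -0.6, 7.0]
width: 0.0576
gripper_force: 85.0
```

Emit:
{"api": "servo_tool", "payload": {
  "moves": [
    {"dp": [0,0,-0.1],"delta_rot": [0,0,0],"fingers": 0},
    {"dp": [0,0,-0.15],"delta_rot": [0,0,0],"fingers": 0},
    {"dp": [0,0,-0.1],"delta_rot": [0,0,-0.964],"fingers": 0},
    {"dp": [0,0,-0.1],"delta_rot": [0,0,-0.964],"fingers": 0},
    {"dp": [0,0,0],"delta_rot": [0,0,-0.964],"fingers": 0}
  ]
}}

```text
clock: 9.5
position: [0.4446, -0.2478, 0.1641]
ee_rot: [0.002, 0.989, 0.149, 0.002]
contact_force: [0.3, -0.3, -2.7]
width: 0.0573
gripper_force: 87.0
```

Emit:
{"api": "servo_tool", "payload": {
  "moves": [
    {"dp": [0,0,0],"delta_rot": [0,0,-0.964],"fingers": 0},
    {"dp": [0,0,0],"delta_rot": [0,0,-0.964],"fingers": 0},
    {"dp": [0,0,0],"delta_rot": [0,0,-0.964],"fingers": 0},
    {"dp": [0,0,0],"delta_rot": [0,0,-0.964],"fingers": 0},
    {"dp": [0,0,0],"delta_rot": [0,0,-0.964],"fingers": 0}
  ]
}}

```text
clock: 10.0
position: [0.4431, -0.2467, 0.1612]
ee_rot: [0.0, 0.925, 0.381, 0.0]
contact_force: [-0.0, -0.6, -2.9]
width: 0.0575
gripper_force: 87.0
```

Emit:
{"api": "servo_tool", "payload": {
  "moves": [
    {"dp": [0,0,0],"delta_rot": [0,0,-0.964],"fingers": 0},
    {"dp": [0,0,0],"delta_rot": [0,0,-0.964],"fingers": 0},
    {"dp": [0,0,0],"delta_rot": [0,0,-0.964],"fingers": 0},
    {"dp": [0,0,0],"delta_rot": [0,0,-0.964],"fingers": 0},
    {"dp": [0,0,0],"delta_rot": [0,0,-0.964],"fingers": 0}
  ]
}}

```text
clock: 10.5
position: [0.4431, -0.2467, 0.1612]
ee_rot: [0.0, 0.807, 0.591, 0.0]
contact_force: [0.3, -0.5, -1.9]
width: 0.0573
gripper_force: 87.0
```

Emit:
{"api": "servo_tool", "payload": {
  "moves": [
    {"dp": [0,0,0],"delta_rot": [0,0,-0.964],"fingers": 0},
    {"dp": [0,0,0],"delta_rot": [0,0,-0.964],"fingers": 0},
    {"dp": [0,0,0],"delta_rot": [0,0,-0.964],"fingers": 0},
    {"dp": [0,0,0],"delta_rot": [0,0,-0.964],"fingers": 0},
    {"dp": [0,0,0],"delta_rot": [0,0,-0.964],"fingers": 0}
  ]
}}

```text
clock: 11.0
position: [0.4431, -0.2467, 0.1612]
ee_rot: [0.0, 0.643, 0.766, -0.0]
contact_force: [-0.0, -0.0, -3.6]
width: 0.0574
gripper_force: 87.0
```

Emit:
{"api": "servo_tool", "payload": {
  "moves": [
    {"dp": [0.06,0.065,0],"delta_rot": [0,0,0],"fingers": 0},
    {"dp": [0.12,0.125,0],"delta_rot": [0,0,0],"fingers": 0},
    {"dp": [0.16,0.17,0],"delta_rot": [0,0,0],"fingers": 0},
    {"dp": [0.16,0.17,0],"delta_rot": [0,0,0],"fingers": 0},
    {"dp": [0.16,0.17,0],"delta_rot": [0,0,0],"fingers": 0}
  ]
}}

```text
clock: 11.5
position: [0.5595, -0.0915, 0.1613]
ee_rot: [0.0, 0.644, 0.765, -0.0]
contact_force: [0.8, -0.6, -2.5]
width: 0.0573
gripper_force: 87.0
```

Emit:
{"api": "servo_tool", "payload": {
  "moves": [
    {"dp": [0.15,0.16,0],"delta_rot": [0,0,0],"fingers": 0},
    {"dp": [0.11,0.12,0],"delta_rot": [0,0,0],"fingers": 0},
    {"dp": [0.05,0.05,0],"delta_rot": [0,0,0],"fingers": 0},
    {"dp": [0.021,0.019,0],"delta_rot": [0,0,0],"fingers": 0},
    {"dp": [0,0,0],"delta_rot": [0,0,0],"fingers": 0}
  ]
}}

```text
clock: 12.0
position: [0.6158, -0.0159, 0.1607]
ee_rot: [-0.0, 0.644, 0.765, -0.001]
contact_force: [-0.8, 0.0, -2.3]
width: 0.0573
gripper_force: 87.0
```

Emit:
{"api": "servo_tool", "payload": {
  "moves": [
    {"dp": [0,0,0],"delta_rot": [0,0,0],"fingers": 0},
    {"dp": [0,0,0],"delta_rot": [0,0,0],"fingers": 0}
  ]
}}

```text
clock: 12.2
position: [0.6155, -0.0171, 0.1609]
ee_rot: [-0.0, 0.645, 0.764, -0.0]
contact_force: [-0.1, 0.7, -1.6]
width: 0.0574
gripper_force: 87.0
```

```bash
python3 plan.py 616.9 -16.2 106.5 9.8
```

```text
t 12.2 pos [615.5 -17.1 160.9] yaw 9.7 w 57.4 F [-0.1  0.7 -1.6] gf 87.0
UNITS dp [0.003 0.008 0.272] rotz -0.017
```

Emit:
{"api": "servo_tool", "payload": {
  "moves": [
    {"dp": [0.003,0.008,0.07],"delta_rot": [0,0,-0.017],"fingers": 0},
    {"dp": [0,0,0.08],"delta_rot": [0,0,0],"fingers": 0},
    {"dp": [0,0,0.06],"delta_rot": [0,0,0],"fingers": 0},
    {"dp": [0,0,0.04],"delta_rot": [0,0,0],"fingers": 0},
    {"dp": [0,0,0.01],"delta_rot": [0,0,0],"fingers": 0}
  ]
}}

```text
clock: 12.7
position: [0.617, -0.0151, 0.1073]
ee_rot: [-0.001, 0.644, 0.765, -0.001]
contact_force: [-0.2, 0.2, -2.0]
width: 0.058
gripper_force: 61.3
```

Emit:
{"api": "servo_tool", "payload": {
  "moves": [
    {"dp": [0,0,0.005],"delta_rot": [0,0,0],"fingers": 0},
    {"dp": [0,0,0],"delta_rot": [0,0,0],"fingers": 0},
    {"dp": [0,0,0],"delta_rot": [0,0,0],"fingers": 0}
  ]
}}

```text
clock: 13.0
position: [0.6182, -0.015, 0.1085]
ee_rot: [0.001, 0.643, 0.765, 0.0]
contact_force: [0.2, -0.7, -2.9]
width: 0.0576
gripper_force: 89.3
```

```bash
python3 plan.py 616.9 -16.2 106.5 9.8
```

```text
t 13.0 pos [618.2 -15.  108.5] yaw 9.89 w 57.6 F [ 0.2 -0.7 -2.9] gf 89.3
UNITS dp [-0.005 -0.007  0.01 ] rotz 0.017
```

Emit:
{"api": "servo_tool", "payload": {
  "moves": [
    {"dp": [-0.005,-0.006,0.01],"delta_rot": [0,0,0],"fingers": 0},
    {"dp": [0,0,0],"delta_rot": [0,0,0],"fingers": 0},
    {"dp": [0,0,0],"delta_rot": [0,0,0],"fingers": 0}
  ]
}}

```text
clock: 13.3
position: [0.6176, -0.016, 0.1068]
ee_rot: [0.001, 0.644, 0.765, 0.001]
contact_force: [1.5, 1.2, 1.2]
width: 0.0571
gripper_force: 89.8
```

Emit:
{"api": "servo_tool", "payload": {
  "moves": [
    {"dp": [0,0,0.004],"delta_rot": [0,0,0],"fingers": 0},
    {"dp": [0,0,0],"delta_rot": [0,0,0],"fingers": 0},
    {"dp": [0,0,0],"delta_rot": [0,0,0],"fingers": 0}
  ]
}}

```text
clock: 13.6
position: [0.6176, -0.016, 0.1065]
ee_rot: [0.001, 0.644, 0.765, 0.001]
contact_force: [0.4, 1.1, 6.5]
width: 0.0574
gripper_force: 90.3
```

```bash
python3 plan.py 616.9 -16.2 106.5 9.8
```

```text
t 13.6 pos [617.6 -16.  106.5] yaw 9.88 w 57.4 F [0.4 1.1 6.5] gf 90.3
UNITS dp [-0.    -0.004  0.   ] rotz 0.014
```

Emit:
{"api": "servo_tool", "payload": {
  "moves": [
    {"dp": [0,0,0],"delta_rot": [0,0,0],"fingers": 0.9},
    {"dp": [0,0,0],"delta_rot": [0,0,0],"fingers": 0.9},
    {"dp": [0,0,0],"delta_rot": [0,0,0],"fingers": 0.9},
    {"dp": [0,0,-0.1],"delta_rot": [0,0,0],"fingers": 0.9},
    {"dp": [0,0,-0.2],"delta_rot": [0,0,0],"fingers": 0.9}
  ]
}}

```text
clock: 14.1
position: [0.6144, -0.0161, 0.1621]
ee_rot: [-0.004, 0.644, 0.765, -0.003]
contact_force: [0.4, -0.1, -0.6]
width: 0.077
gripper_force: 0.0
```

Emit:
{"api": "servo_tool", "payload": {
  "moves": [
    {"dp": [-0.1,-0.19,0],"delta_rot": [0,0,0],"fingers": 0.9},
    {"dp": [-0.1,-0.19,0],"delta_rot": [0,0,0],"fingers": 0.9},
    {"dp": [-0.1,-0.19,0],"delta_rot": [0,0,0],"fingers": 0.9},
    {"dp": [-0.1,-0.19,0],"delta_rot": [0,0,0],"fingers": 0.9},
    {"dp": [-0.1,-0.19,0],"delta_rot": [0,0,0],"fingers": 0.9}
  ]
}}

```text
clock: 14.6
position: [0.4451, -0.148, 0.165]
ee_rot: [-0.0, 0.643, 0.766, -0.0]
contact_force: [1.1, -1.3, -0.6]
width: 0.077
gripper_force: 0.0
```

Emit:
{"api": "servo_tool", "payload": {
  "moves": [
    {"dp": [0,0,0],"delta_rot": [0,0,0.953],"fingers": 0.9},
    {"dp": [0,0,0],"delta_rot": [0,0,0.953],"fingers": 0.9},
    {"dp": [0,0,0],"delta_rot": [0,0,0.953],"fingers": 0.9},
    {"dp": [0,0,0],"delta_rot": [0,0,0.953],"fingers": 0.9},
    {"dp": [0,0,0],"delta_rot": [0,0,0.953],"fingers": 0.9}
  ]
}}

```text
clock: 15.1
position: [0.4465, -0.1475, 0.1649]
ee_rot: [-0.0, 0.807, 0.59, -0.0]
contact_force: [0.2, -0.2, -0.4]
width: 0.0767
gripper_force: 0.0
```

Emit:
{"api": "servo_tool", "payload": {
  "moves": [
    {"dp": [0,0,0],"delta_rot": [0,0,0.953],"fingers": 0.9},
    {"dp": [0,0,0],"delta_rot": [0,0,0.953],"fingers": 0.9},
    {"dp": [0,0,0],"delta_rot": [0,0,0.953],"fingers": 0.9},
    {"dp": [0,0,0],"delta_rot": [0,0,0.953],"fingers": 0.9},
    {"dp": [0,0,0],"delta_rot": [0,0,0.953],"fingers": 0.9}
  ]
}}

```text
clock: 15.6
position: [0.4465, -0.1473, 0.1649]
ee_rot: [-0.0, 0.924, 0.383, -0.0]
contact_force: [0.9, -0.8, -0.4]
width: 0.0767
gripper_force: 0.0
```

Emit:
{"api": "servo_tool", "payload": {
  "moves": [
    {"dp": [0,0,0],"delta_rot": [0,0,0.953],"fingers": 0.9},
    {"dp": [0,0,0],"delta_rot": [0,0,0.953],"fingers": 0.9},
    {"dp": [0,0,0],"delta_rot": [0,0,0.953],"fingers": 0.9},
    {"dp": [0,0,0],"delta_rot": [0,0,0.953],"fingers": 0.9},
    {"dp": [0,0,0],"delta_rot": [0,0,0.953],"fingers": 0.9}
  ]
}}

```text
clock: 16.1
position: [0.4465, -0.1474, 0.1649]
ee_rot: [-0.0, 0.988, 0.154, -0.0]
contact_force: [0.3, 0.5, -0.4]
width: 0.077
gripper_force: 0.0
```

Emit:
{"api": "servo_tool", "payload": {
  "moves": [
    {"dp": [0,0,0],"delta_rot": [0,0,0.953],"fingers": 0.9},
    {"dp": [0,0,0],"delta_rot": [0,0,0.953],"fingers": 0.9},
    {"dp": [0,0,0],"delta_rot": [0,0,0.953],"fingers": 0.9},
    {"dp": [0,0,0],"delta_rot": [0,0,0],"fingers": 0.9},
    {"dp": [0,0,0],"delta_rot": [0,0,0],"fingers": 0.9}
  ]
}}

```text
clock: 16.6
position: [0.4466, -0.1473, 0.165]
ee_rot: [0.0, 1.0, 0.015, -0.0]
contact_force: [0.2, -0.6, -0.2]
width: 0.077
gripper_force: 0.0
```

```bash
cat > look.py <<'E'
# look.py name [x y yaw z a b notch]...: save pics, print sheet/plate fits
import sys
from h import *
tag=sys.argv[1]; I={}
for n in ("top","side"):
    im,d=imaging.get_image(n); I[n]=im; np.savez(f"{n}_{tag}.npz",im=im,d=d)
for a in sys.argv[2:]:
    x,y,w,z,p,q,nt=map(float,a.split(","))
    for n in I: print(a,n,*fitrect(I[n],imaging.calibration(n),z/1000,x/1000,y/1000,w,p,q,bool(nt)))
for n in I:
    for b in blobs(I[n],imaging.calibration(n),"sheet",.006): print(n,b["c"],b["sz"],b["yaw"])
E
python3 look.py a 617,-15,99.8,46,100,100,1
python3 - <<'E'
from h import *
o=[ortho(np.load(n+"_a.npz")["im"],imaging.calibration(n),.046,.47,.70,-.12,.08,2000)[:,:,::-1] for n in("top","side")]
cv2.imwrite("pics/p1.png",np.hstack(o))
E
python3 plan.py 579.5 -240.5 120 -88.4
```

```text
617,-15,99.8,46,100,100,1 top 616.0 -12.5 99.7 315.4
617,-15,99.8,46,100,100,1 side 615.3 -15.3 99.4 514.8
top [ 447.7 -375.2] [101.8  99.5] 6.7
top [ 579.2 -245. ] [100.3  85.2] 1.5
top [577.5 242.9] [ 93.8 101.5] -0.1
side [ 448.4 -377.2] [102.5 103. ] 6.6
side [ 579.7 -241.3] [102.5 103.2] 1.4
side [577.  243.6] [102.5 101.2] -0.1
t 16.7 pos [ 446.7 -147.3  165. ] yaw -88.32 w 76.9 F [-0.   0.4  0.5] gf 0.0
UNITS dp [0.65  0.485 0.225] rotz 0.013
```

View pics/p1.png

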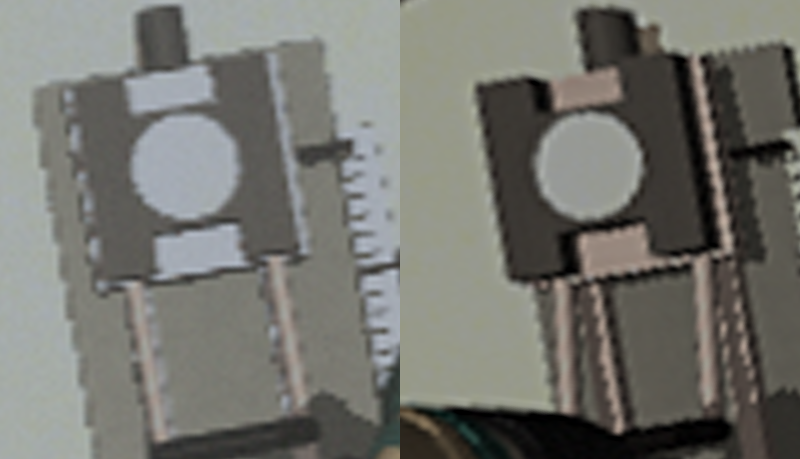

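The plate sits squared on the bed, with bed showing in both notches at (170,90) and (200,250), about 1 mm off centre. The sheets have not moved. Next I take sheet S2.

Emit:
{"api": "servo_tool", "payload": {
  "moves": [
    {"dp": [0.1,0.075,0],"delta_rot": [0,0,0],"fingers": 0.9},
    {"dp": [0.18,0.14,0],"delta_rot": [0,0,0],"fingers": 0.9},
    {"dp": [0.18,0.14,0.02],"delta_rot": [0,0,0],"fingers": 0.9},
    {"dp": [0.13,0.09,0.06],"delta_rot": [0,0,0],"fingers": 0.9},
    {"dp": [0.06,0.04,0.1],"delta_rot": [0,0,0],"fingers": 0.9}
  ]
}}

```text
clock: 17.2
position: [0.5832, -0.2434, 0.1298]
ee_rot: [0.002, 1.0, 0.014, 0.003]
contact_force: [-0.5, 0.4, -0.1]
width: 0.0769
gripper_force: 0.0
```

Emit:
{"api": "servo_tool", "payload": {
  "moves": [
    {"dp": [0,0,0.08],"delta_rot": [0,0,0],"fingers": 0.9},
    {"dp": [0,0,0],"delta_rot": [0,0,0],"fingers": 0.9},
    {"dp": [0,0,0],"delta_rot": [0,0,0],"fingers": 0.9},
    {"dp": [0,0,0],"delta_rot": [0,0,0],"fingers": 0.9}
  ]
}}

```text
clock: 17.6
position: [0.5796, -0.2407, 0.1141]
ee_rot: [0.0, 1.0, 0.014, 0.001]
contact_force: [-0.4, 0.1, -0.4]
width: 0.0768
gripper_force: 0.0
```

```bash
python3 plan.py 579.5 -240.8 73.5 -88.5
```

```text
t 17.6 pos [ 579.6 -240.7  114.1] yaw -88.37 w 76.8 F [-0.4  0.1 -0.4] gf 0.0
UNITS dp [-0.001  0.001  0.203] rotz 0.023
```

Emit:
{"api": "servo_tool", "payload": {
  "moves": [
    {"dp": [0,0,0.08],"delta_rot": [0,0,0],"fingers": 0.9},
    {"dp": [0,0,0.07],"delta_rot": [0,0,0],"fingers": 0.9},
    {"dp": [0,0,0.04],"delta_rot": [0,0,0],"fingers": 0.9},
    {"dp": [0,0,0.013],"delta_rot": [0,0,0],"fingers": 0.9},
    {"dp": [0,0,0],"delta_rot": [0,0,0],"fingers": 0.9}
  ]
}}

```text
clock: 18.1
position: [0.5793, -0.2406, 0.0722]
ee_rot: [-0.0, 1.0, 0.014, -0.0]
contact_force: [0.4, -0.0, 0.2]
width: 0.0771
gripper_force: 0.0
```

Emit:
{"api": "servo_tool", "payload": {
  "moves": [
    {"dp": [0,0,0],"delta_rot": [0,0,0],"fingers": 0},
    {"dp": [0,0,0],"delta_rot": [0,0,0],"fingers": 0},
    {"dp": [0,0,0],"delta_rot": [0,0,0],"fingers": 0},
    {"dp": [0,0,0],"delta_rot": [0,0,0],"fingers": 0},
    {"dp": [0,0,0],"delta_rot": [0,0,0],"fingers": 0}
  ]
}}

```text
clock: 18.6
position: [0.5824, -0.2423, 0.0788]
ee_rot: [0.003, 1.0, 0.014, 0.005]
contact_force: [-2.3, -2.7, 24.4]
width: 0.0041
gripper_force: 12.7
```

```bash
python3 plan.py 579.5 -240.8 165 -88.5
```

```text
t 18.6 pos [ 582.4 -242.3   78.8] yaw -88.39 w 4.1 F [-2.3 -2.7 24.4] gf 12.7
UNITS dp [-0.014 -0.008 -0.431] rotz 0.019
```

Emit:
{"api": "servo_tool", "payload": {
  "moves": [
    {"dp": [0,0,-0.1],"delta_rot": [0,0,0],"fingers": 0},
    {"dp": [0,0,-0.15],"delta_rot": [0,0,0],"fingers": 0},
    {"dp": [0,0,-0.15],"delta_rot": [0,0,-0.952],"fingers": 0},
    {"dp": [0,0,-0.06],"delta_rot": [0,0,-0.952],"fingers": 0},
    {"dp": [0,0,0],"delta_rot": [0,0,-0.952],"fingers": 0}
  ]
}}

```text
clock: 19.1
position: [0.5809, -0.2414, 0.1681]
ee_rot: [0.002, 0.987, 0.158, 0.003]
contact_force: [0.6, -0.7, -0.5]
width: -0.0
gripper_force: 0.0
```

Emit:
{"api": "servo_tool", "payload": {
  "moves": [
    {"dp": [0,0,0],"delta_rot": [0,0,-0.952],"fingers": 0},
    {"dp": [0,0,0],"delta_rot": [0,0,-0.952],"fingers": 0},
    {"dp": [0,0,0],"delta_rot": [0,0,-0.952],"fingers": 0},
    {"dp": [0,0,0],"delta_rot": [0,0,-0.952],"fingers": 0},
    {"dp": [0,0,0],"delta_rot": [0,0,-0.952],"fingers": 0}
  ]
}}

```text
clock: 19.6
position: [0.5796, -0.2407, 0.1651]
ee_rot: [0.0, 0.922, 0.386, 0.0]
contact_force: [0.0, 0.0, -0.5]
width: 0.0
gripper_force: 0.0
```

Emit:
{"api": "servo_tool", "payload": {
  "moves": [
    {"dp": [0,0,0],"delta_rot": [0,0,-0.952],"fingers": 0},
    {"dp": [0,0,0],"delta_rot": [0,0,-0.952],"fingers": 0},
    {"dp": [0,0,0],"delta_rot": [0,0,-0.952],"fingers": 0},
    {"dp": [0,0,0],"delta_rot": [0,0,-0.952],"fingers": 0},
    {"dp": [0,0,0],"delta_rot": [0,0,-0.952],"fingers": 0}
  ]
}}

```text
clock: 20.1
position: [0.5796, -0.2407, 0.1651]
ee_rot: [0.001, 0.805, 0.593, 0.0]
contact_force: [-0.2, -0.0, -0.4]
width: 0.0
gripper_force: 0.0
```

Emit:
{"api": "servo_tool", "payload": {
  "moves": [
    {"dp": [0,0,0],"delta_rot": [0,0,-0.952],"fingers": 0},
    {"dp": [0,0,0],"delta_rot": [0,0,-0.952],"fingers": 0},
    {"dp": [0,0,0],"delta_rot": [0,0,-0.952],"fingers": 0},
    {"dp": [0,0,0],"delta_rot": [0,0,-0.952],"fingers": 0},
    {"dp": [0,0,0],"delta_rot": [0,0,-0.952],"fingers": 0}
  ]
}}

```text
clock: 20.6
position: [0.5796, -0.2408, 0.1651]
ee_rot: [0.001, 0.643, 0.766, 0.0]
contact_force: [-0.8, 0.2, -0.7]
width: 0.0001
gripper_force: 0.0
```

Emit:
{"api": "servo_tool", "payload": {
  "moves": [
    {"dp": [0.065,0.023,0],"delta_rot": [0,0,0],"fingers": 0},
    {"dp": [0.13,0.046,0],"delta_rot": [0,0,0],"fingers": 0},
    {"dp": [0.16,0.057,0],"delta_rot": [0,0,0],"fingers": 0},
    {"dp": [0.172,0.061,0],"delta_rot": [0,0,0],"fingers": 0},
    {"dp": [0.172,0.061,0],"delta_rot": [0,0,0],"fingers": 0}
  ]
}}

```text
clock: 21.1
position: [0.6046, -0.0923, 0.1649]
ee_rot: [0.0, 0.645, 0.764, 0.0]
contact_force: [1.0, -0.2, 0.7]
width: 0.0001
gripper_force: 0.0
```

Emit:
{"api": "servo_tool", "payload": {
  "moves": [
    {"dp": [0.15,0.053,0],"delta_rot": [0,0,0],"fingers": 0},
    {"dp": [0.12,0.042,0],"delta_rot": [0,0,0],"fingers": 0},
    {"dp": [0.065,0.023,0],"delta_rot": [0,0,0],"fingers": 0},
    {"dp": [0.043,0.016,0],"delta_rot": [0,0,0],"fingers": 0},
    {"dp": [0,0,0],"delta_rot": [0,0,0],"fingers": 0}
  ]
}}

```text
clock: 21.6
position: [0.6182, -0.0146, 0.1646]
ee_rot: [0.0, 0.644, 0.765, 0.0]
contact_force: [0.1, -0.4, 0.2]
width: -0.0001
gripper_force: 0.0
```

Emit:
{"api": "servo_tool", "payload": {
  "moves": [
    {"dp": [0,0,0],"delta_rot": [0,0,0],"fingers": 0},
    {"dp": [0,0,0],"delta_rot": [0,0,0],"fingers": 0},
    {"dp": [0,0,0],"delta_rot": [0,0,0],"fingers": 0}
  ]
}}

```text
clock: 21.9
position: [0.618, -0.0165, 0.1645]
ee_rot: [0.0, 0.645, 0.764, -0.0]
contact_force: [-0.5, 0.6, -0.2]
width: 0.0004
gripper_force: 0.0
```

```bash
python3 plan.py 618 -15.5 119.5 9.8
```

```text
t 21.9 pos [618.  -16.5 164.5] yaw 9.7 w 0.4 F [-0.5  0.6 -0.2] gf 0.0
UNITS dp [0.005 0.001 0.225] rotz -0.017
```

The grip slid over the thin sheet because the tips were too high. The true tip reach at 60 mm opening is about 68 mm, so sheets need TCP z ≈ 69.5 mm. I check the sheet's position.

```bash
python3 look.py b 580,-241,1.5,6,104,104,1; python3 plan.py 579.5 -240.8 120 -88.5
```

```text
580,-241,1.5,6,104,104,1 top 580.1 -252.2 1.4 361.0
580,-241,1.5,6,104,104,1 side 580.5 -258.4 1.7 435.0
top [ 474.4 -346.6] [101.7  88.1] 5.6
top [ 580.8 -255. ] [97.5 97.8] 1.5
top [577.5 245.1] [101.   99.5] 0.9
side [ 473.4 -342.9] [101.9 102.8] 6.6
side [ 580.5 -256.3] [102.6 102.8] 1.7
side [578.  243.8] [102.2 103.2] -0.1
t 22.0 pos [618.1 -16.2 164.5] yaw 9.72 w 0.0 F [-0.5  0.5 -1.3] gf 0.0
UNITS dp [-1.074 -0.38   0.222] rotz 17.142
```

Emit:
{"api": "servo_tool", "payload": {
  "moves": [
    {"dp": [-0.065,-0.023,0],"delta_rot": [0,0,0],"fingers": 0.9},
    {"dp": [-0.13,-0.046,0],"delta_rot": [0,0,0],"fingers": 0.9},
    {"dp": [-0.16,-0.057,0],"delta_rot": [0,0,0],"fingers": 0.9},
    {"dp": [-0.172,-0.061,0],"delta_rot": [0,0,0],"fingers": 0.9},
    {"dp": [-0.172,-0.061,0],"delta_rot": [0,0,0],"fingers": 0.9}
  ]
}}

```text
clock: 22.5
position: [0.5923, -0.1638, 0.1646]
ee_rot: [0.0, 0.644, 0.765, -0.0]
contact_force: [-0.7, -0.7, 0.5]
width: 0.0727
gripper_force: 0.0
```

Emit:
{"api": "servo_tool", "payload": {
  "moves": [
    {"dp": [-0.15,-0.053,0],"delta_rot": [0,0,0],"fingers": 0.9},
    {"dp": [-0.12,-0.042,0],"delta_rot": [0,0,0],"fingers": 0.9},
    {"dp": [-0.065,-0.023,0],"delta_rot": [0,0,0.952],"fingers": 0.9},
    {"dp": [0,0,0],"delta_rot": [0,0,0.952],"fingers": 0.9},
    {"dp": [0,0,0],"delta_rot": [0,0,0.952],"fingers": 0.9}
  ]
}}

```text
clock: 23.0
position: [0.5803, -0.2337, 0.1644]
ee_rot: [0.0, 0.748, 0.663, -0.0]
contact_force: [-0.4, 0.4, 0.4]
width: 0.0765
gripper_force: 0.0
```

Emit:
{"api": "servo_tool", "payload": {
  "moves": [
    {"dp": [0,0,0],"delta_rot": [0,0,0.952],"fingers": 0.9},
    {"dp": [0,0,0],"delta_rot": [0,0,0.952],"fingers": 0.9},
    {"dp": [0,0,0],"delta_rot": [0,0,0.952],"fingers": 0.9},
    {"dp": [0,0,0],"delta_rot": [0,0,0.952],"fingers": 0.9},
    {"dp": [0,0,0],"delta_rot": [0,0,0.952],"fingers": 0.9}
  ]
}}

```text
clock: 23.5
position: [0.5805, -0.2328, 0.1645]
ee_rot: [0.0, 0.883, 0.469, -0.0]
contact_force: [0.1, -0.3, 0.7]
width: 0.0775
gripper_force: 0.0
```

Emit:
{"api": "servo_tool", "payload": {
  "moves": [
    {"dp": [0,0,0],"delta_rot": [0,0,0.952],"fingers": 0.9},
    {"dp": [0,0,0],"delta_rot": [0,0,0.952],"fingers": 0.9},
    {"dp": [0,0,0],"delta_rot": [0,0,0.952],"fingers": 0.9},
    {"dp": [0,0,0],"delta_rot": [0,0,0.952],"fingers": 0.9},
    {"dp": [0,0,0],"delta_rot": [0,0,0.952],"fingers": 0.9}
  ]
}}

```text
clock: 24.0
position: [0.5805, -0.2328, 0.1645]
ee_rot: [0.0, 0.969, 0.247, -0.0]
contact_force: [0.2, 0.9, -0.1]
width: 0.0768
gripper_force: 0.0
```

Emit:
{"api": "servo_tool", "payload": {
  "moves": [
    {"dp": [0,0,0],"delta_rot": [0,0,0.952],"fingers": 0.9},
    {"dp": [0,0,0],"delta_rot": [0,0,0.952],"fingers": 0.9},
    {"dp": [0,0,0],"delta_rot": [0,0,0.952],"fingers": 0.9},
    {"dp": [0,0,0.1],"delta_rot": [0,0,0.952],"fingers": 0.9},
    {"dp": [0,0,0.1],"delta_rot": [0,0,0.952],"fingers": 0.9}
  ]
}}

```text
clock: 24.5
position: [0.5811, -0.233, 0.1249]
ee_rot: [0.001, 1.0, 0.012, 0.001]
contact_force: [-0.7, 0.4, -0.7]
width: 0.0766
gripper_force: 0.0
```

Emit:
{"api": "servo_tool", "payload": {
  "moves": [
    {"dp": [0,0,0],"delta_rot": [0,0,0],"fingers": 0.9},
    {"dp": [0,0,0],"delta_rot": [0,0,0],"fingers": 0.9}
  ]
}}

```text
clock: 24.7
position: [0.5807, -0.2323, 0.1245]
ee_rot: [-0.0, 1.0, 0.015, -0.0]
contact_force: [0.9, -0.2, 0.6]
width: 0.077
gripper_force: 0.0
```

```bash
python3 plan.py 579.5 -240.8 69.5 -88.5
```

```text
t 24.7 pos [ 580.7 -232.3  124.5] yaw -88.32 w 77.0 F [ 0.9 -0.2  0.6] gf 0.0
UNITS dp [-0.007  0.042  0.275] rotz 0.032
```

Emit:
{"api": "servo_tool", "payload": {
  "moves": [
    {"dp": [0,0.06,0],"delta_rot": [0,0,0],"fingers": 0.9},
    {"dp": [-0.004,0.06,0.08],"delta_rot": [0,0,0],"fingers": 0.9},
    {"dp": [0,0,0.09],"delta_rot": [0,0,0],"fingers": 0.9},
    {"dp": [0,0,0.07],"delta_rot": [0,0,0],"fingers": 0.9},
    {"dp": [0,0,0.03],"delta_rot": [0,0,0],"fingers": 0.9}
  ]
}}

```text
clock: 25.2
position: [0.5801, -0.256, 0.0685]
ee_rot: [-0.001, 1.0, 0.014, -0.001]
contact_force: [0.0, 0.5, -0.3]
width: 0.0771
gripper_force: 0.0
```

Emit:
{"api": "servo_tool", "payload": {
  "moves": [
    {"dp": [0,0,0],"delta_rot": [0,0,0],"fingers": 0.9},
    {"dp": [0,0,0],"delta_rot": [0,0,0],"fingers": 0.9},
    {"dp": [0,0,0],"delta_rot": [0,0,0],"fingers": 0.9}
  ]
}}

```text
clock: 25.5
position: [0.5816, -0.2558, 0.0712]
ee_rot: [0.0, 1.0, 0.014, 0.001]
contact_force: [-0.4, 0.1, -0.2]
width: 0.0766
gripper_force: 0.0
```

```bash
python3 plan.py 580.3 -256.3 69.3 -88.5
```

```text
t 25.5 pos [ 581.6 -255.8   71.2] yaw -88.37 w 76.6 F [-0.4  0.1 -0.2] gf 0.0
UNITS dp [-0.006  0.002  0.01 ] rotz 0.022
```

Emit:
{"api": "servo_tool", "payload": {
  "moves": [
    {"dp": [-0.004,0.002,0.008],"delta_rot": [0,0,0],"fingers": 0.9},
    {"dp": [0,0,0],"delta_rot": [0,0,0],"fingers": 0.9},
    {"dp": [0,0,0],"delta_rot": [0,0,0],"fingers": 0.9}
  ]
}}

```text
clock: 25.8
position: [0.5803, -0.256, 0.0692]
ee_rot: [0.0, 1.0, 0.014, 0.0]
contact_force: [0.6, 0.3, 0.2]
width: 0.077
gripper_force: 0.0
```

Emit:
{"api": "servo_tool", "payload": {
  "moves": [
    {"dp": [0,0,0],"delta_rot": [0,0,0],"fingers": 0.66},
    {"dp": [0,0,0],"delta_rot": [0,0,0],"fingers": 0.62},
    {"dp": [0,0,0],"delta_rot": [0,0,0],"fingers": 0.62},
    {"dp": [0,0,0],"delta_rot": [0,0,0],"fingers": 0.62}
  ]
}}

```text
clock: 26.2
position: [0.5805, -0.2562, 0.07]
ee_rot: [0.0, 1.0, 0.014, 0.0]
contact_force: [-1.1, 0.4, 5.0]
width: 0.0567
gripper_force: 83.7
```

```bash
python3 plan.py 580.3 -256.3 69.3 -88.5
```

```text
t 26.2 pos [ 580.5 -256.2   70. ] yaw -88.39 w 56.7 F [-1.1  0.4  5. ] gf 83.7
UNITS dp [-0.001  0.001  0.003] rotz 0.019
```

Emit:
{"api": "servo_tool", "payload": {
  "moves": [
    {"dp": [0,0,-0.1],"delta_rot": [0,0,0],"fingers": 0},
    {"dp": [0,0,-0.15],"delta_rot": [0,0,0],"fingers": 0},
    {"dp": [0,0,-0.15],"delta_rot": [0,0,-0.952],"fingers": 0},
    {"dp": [0,0,-0.075],"delta_rot": [0,0,-0.952],"fingers": 0},
    {"dp": [0,0,0],"delta_rot": [0,0,-0.952],"fingers": 0}
  ]
}}

```text
clock: 26.7
position: [0.5816, -0.2568, 0.1671]
ee_rot: [0.002, 0.987, 0.158, 0.002]
contact_force: [-0.0, -0.4, -0.5]
width: 0.0565
gripper_force: 85.1
```

Emit:
{"api": "servo_tool", "payload": {
  "moves": [
    {"dp": [0,0,0],"delta_rot": [0,0,-0.952],"fingers": 0},
    {"dp": [0,0,0],"delta_rot": [0,0,-0.952],"fingers": 0},
    {"dp": [0,0,0],"delta_rot": [0,0,-0.952],"fingers": 0},
    {"dp": [0,0,0],"delta_rot": [0,0,-0.952],"fingers": 0},
    {"dp": [0,0,0],"delta_rot": [0,0,-0.952],"fingers": 0}
  ]
}}

```text
clock: 27.2
position: [0.5801, -0.256, 0.1638]
ee_rot: [-0.0, 0.922, 0.386, -0.0]
contact_force: [-0.2, -0.8, -1.2]
width: 0.0566
gripper_force: 85.1
```

Emit:
{"api": "servo_tool", "payload": {
  "moves": [
    {"dp": [0,0,0],"delta_rot": [0,0,-0.952],"fingers": 0},
    {"dp": [0,0,0],"delta_rot": [0,0,-0.952],"fingers": 0},
    {"dp": [0,0,0],"delta_rot": [0,0,-0.952],"fingers": 0},
    {"dp": [0,0,0],"delta_rot": [0,0,-0.952],"fingers": 0},
    {"dp": [0,0,0],"delta_rot": [0,0,-0.952],"fingers": 0}
  ]
}}

```text
clock: 27.7
position: [0.5801, -0.256, 0.1638]
ee_rot: [-0.0, 0.805, 0.593, -0.0]
contact_force: [-0.2, 0.9, -0.1]
width: 0.0564
gripper_force: 85.1
```

Emit:
{"api": "servo_tool", "payload": {
  "moves": [
    {"dp": [0,0,0],"delta_rot": [0,0,-0.952],"fingers": 0},
    {"dp": [0,0,0],"delta_rot": [0,0,-0.952],"fingers": 0},
    {"dp": [0,0,0],"delta_rot": [0,0,-0.952],"fingers": 0},
    {"dp": [0,0,0],"delta_rot": [0,0,-0.952],"fingers": 0},
    {"dp": [0,0,0],"delta_rot": [0,0,-0.952],"fingers": 0}
  ]
}}

```text
clock: 28.2
position: [0.5801, -0.256, 0.1638]
ee_rot: [-0.0, 0.643, 0.766, -0.0]
contact_force: [-0.7, -0.1, 0.1]
width: 0.0567
gripper_force: 85.1
```

Emit:
{"api": "servo_tool", "payload": {
  "moves": [
    {"dp": [0.069,0.023,0],"delta_rot": [0,0,0],"fingers": 0},
    {"dp": [0.138,0.047,0],"delta_rot": [0,0,0],"fingers": 0},
    {"dp": [0.173,0.058,0],"delta_rot": [0,0,0],"fingers": 0},
    {"dp": [0.185,0.063,0],"delta_rot": [0,0,0],"fingers": 0},
    {"dp": [0.185,0.063,0],"delta_rot": [0,0,0],"fingers": 0}
  ]
}}

```text
clock: 28.7
position: [0.6046, -0.0973, 0.1639]
ee_rot: [-0.0, 0.645, 0.764, 0.0]
contact_force: [1.0, 0.0, -0.3]
width: 0.0565
gripper_force: 85.1
```

Emit:
{"api": "servo_tool", "payload": {
  "moves": [
    {"dp": [0.162,0.055,0],"delta_rot": [0,0,0],"fingers": 0},
    {"dp": [0.127,0.043,0],"delta_rot": [0,0,0],"fingers": 0},
    {"dp": [0.069,0.023,0],"delta_rot": [0,0,0],"fingers": 0},
    {"dp": [0.046,0.015,0],"delta_rot": [0,0,0],"fingers": 0},
    {"dp": [0,0,0],"delta_rot": [0,0,0],"fingers": 0}
  ]
}}

```text
clock: 29.2
position: [0.6178, -0.0145, 0.1639]
ee_rot: [0.0, 0.644, 0.765, -0.0]
contact_force: [-0.3, 0.2, -0.3]
width: 0.0569
gripper_force: 85.1
```

Emit:
{"api": "servo_tool", "payload": {
  "moves": [
    {"dp": [0,0,0.08],"delta_rot": [0,0,0],"fingers": 0},
    {"dp": [0,0,0.08],"delta_rot": [0,0,0],"fingers": 0},
    {"dp": [0,0,0.04],"delta_rot": [0,0,0],"fingers": 0},
    {"dp": [0,0,0],"delta_rot": [0,0,0],"fingers": 0},
    {"dp": [0,0,0],"delta_rot": [0,0,0],"fingers": 0}
  ]
}}

```text
clock: 29.7
position: [0.6181, -0.0162, 0.1242]
ee_rot: [0.0, 0.645, 0.764, 0.0]
contact_force: [0.2, 0.9, -0.8]
width: 0.0566
gripper_force: 85.1
```

```bash
python3 plan.py 618 -15.5 116 9.8
```

```text
t 29.7 pos [618.1 -16.2 124.2] yaw 9.72 w 56.6 F [ 0.2  0.9 -0.8] gf 85.1
UNITS dp [0.003 0.    0.041] rotz -0.013
```

Emit:
{"api": "servo_tool", "payload": {
  "moves": [
    {"dp": [0.003,0,0.02],"delta_rot": [0,0,-0.013],"fingers": 0},
    {"dp": [0,0,0.015],"delta_rot": [0,0,0],"fingers": 0},
    {"dp": [0,0,0.006],"delta_rot": [0,0,0],"fingers": 0},
    {"dp": [0,0,0],"delta_rot": [0,0,0],"fingers": 0},
    {"dp": [0,0,0],"delta_rot": [0,0,0],"fingers": 0}
  ]
}}

```text
clock: 30.2
position: [0.6179, -0.0149, 0.1163]
ee_rot: [0.0, 0.644, 0.765, 0.0]
contact_force: [-0.7, 0.1, 3.8]
width: 0.0569
gripper_force: 85.7
```

```bash
python3 plan.py 618 -15.5 116 9.8
```

```text
t 30.2 pos [617.9 -14.9 116.3] yaw 9.87 w 56.9 F [-0.7  0.1  3.8] gf 85.7
UNITS dp [-0.003  0.     0.001] rotz 0.013
```

Sheet contact on the plate. I release it and go to plate PB.

Emit:
{"api": "servo_tool", "payload": {
  "moves": [
    {"dp": [0,0,0],"delta_rot": [0,0,0],"fingers": 0.9},
    {"dp": [0,0,0],"delta_rot": [0,0,0],"fingers": 0.9},
    {"dp": [0,0,0],"delta_rot": [0,0,0],"fingers": 0.9},
    {"dp": [0,0,-0.1],"delta_rot": [0,0,0],"fingers": 0.9},
    {"dp": [0,0,-0.2],"delta_rot": [0,0,0],"fingers": 0.9}
  ]
}}

```text
clock: 30.7
position: [0.6156, -0.0145, 0.1728]
ee_rot: [-0.004, 0.644, 0.765, -0.002]
contact_force: [-0.0, -0.1, 0.4]
width: 0.0768
gripper_force: 0.0
```

Emit:
{"api": "servo_tool", "payload": {
  "moves": [
    {"dp": [0.084,-0.036,0],"delta_rot": [0,0,0],"fingers": 0.9},
    {"dp": [0.168,-0.071,0],"delta_rot": [0,0,0],"fingers": 0.9},
    {"dp": [0.21,-0.089,0],"delta_rot": [0,0,0],"fingers": 0.9},
    {"dp": [0.225,-0.095,0],"delta_rot": [0,0,0],"fingers": 0.9},
    {"dp": [0.225,-0.095,0],"delta_rot": [0,0,0],"fingers": 0.9}
  ]
}}

```text
clock: 31.2
position: [0.509, 0.153, 0.1753]
ee_rot: [-0.0, 0.644, 0.765, 0.0]
contact_force: [0.7, 1.2, -0.2]
width: 0.077
gripper_force: 0.0
```

Emit:
{"api": "servo_tool", "payload": {
  "moves": [
    {"dp": [0.196,-0.083,0],"delta_rot": [0,0,0],"fingers": 0.9},
    {"dp": [0.154,-0.065,0],"delta_rot": [0,0,0],"fingers": 0.9},
    {"dp": [0.084,-0.036,0],"delta_rot": [0,0,0],"fingers": 0.9},
    {"dp": [0.057,-0.022,0],"delta_rot": [0,0,-0.938],"fingers": 0.9},
    {"dp": [0,0,0],"delta_rot": [0,0,-0.938],"fingers": 0.9}
  ]
}}

```text
clock: 31.7
position: [0.4513, 0.2429, 0.1753]
ee_rot: [-0.0, 0.567, 0.824, -0.0]
contact_force: [0.1, -0.1, -0.3]
width: 0.0768
gripper_force: 0.0
```

Emit:
{"api": "servo_tool", "payload": {
  "moves": [
    {"dp": [0,0,0],"delta_rot": [0,0,-0.938],"fingers": 0.9},
    {"dp": [0,0,0],"delta_rot": [0,0,-0.938],"fingers": 0.9},
    {"dp": [0,0,0],"delta_rot": [0,0,-0.938],"fingers": 0.9},
    {"dp": [0,0,0],"delta_rot": [0,0,-0.938],"fingers": 0.9},
    {"dp": [0,0,0],"delta_rot": [0,0,-0.938],"fingers": 0.9}
  ]
}}

```text
clock: 32.2
position: [0.4525, 0.2415, 0.1753]
ee_rot: [-0.0, 0.361, 0.933, -0.0]
contact_force: [0.5, -0.7, 0.3]
width: 0.0768
gripper_force: 0.0
```

Emit:
{"api": "servo_tool", "payload": {
  "moves": [
    {"dp": [0,0,0],"delta_rot": [0,0,-0.938],"fingers": 0.9},
    {"dp": [0,0,0],"delta_rot": [0,0,-0.938],"fingers": 0.9},
    {"dp": [0,0,0],"delta_rot": [0,0,-0.938],"fingers": 0.9},
    {"dp": [0,0,0],"delta_rot": [0,0,-0.938],"fingers": 0.9},
    {"dp": [0,0,0],"delta_rot": [0,0,-0.938],"fingers": 0.9}
  ]
}}

```text
clock: 32.7
position: [0.4525, 0.2415, 0.1753]
ee_rot: [-0.0, 0.134, 0.991, -0.0]
contact_force: [0.1, -0.5, -0.2]
width: 0.0765
gripper_force: 0.0
```

Emit:
{"api": "servo_tool", "payload": {
  "moves": [
    {"dp": [0,0,0.1],"delta_rot": [0,0,-0.938],"fingers": 0.9},
    {"dp": [0,0,0.15],"delta_rot": [0,0,-0.938],"fingers": 0.9},
    {"dp": [0,0,0.05],"delta_rot": [0,0,-0.938],"fingers": 0.9},
    {"dp": [0,0,0],"delta_rot": [0,0,0],"fingers": 0.9},
    {"dp": [0,0,0],"delta_rot": [0,0,0],"fingers": 0.9}
  ]
}}

```text
clock: 33.2
position: [0.453, 0.2416, 0.1157]
ee_rot: [-0.0, -0.003, 1.0, -0.0]
contact_force: [0.2, 0.0, 0.1]
width: 0.0771
gripper_force: 0.0
```

```bash
python3 look.py c 617,-15,99.8,52,104,104,1; python3 plan.py 453.5 240.6 71.5 90.4
```

```text
617,-15,99.8,52,104,104,1 top 617.6 -12.3 100.1 256.9
617,-15,99.8,52,104,104,1 side 618.5 -14.5 100.1 353.3
top [ 474.4 -351.7] [101.8  76.9] 6.5
top [577.  245.7] [ 99.3 102.5] -0.0
top [625.7 -13.2] [104.2 102.3] 10.1
side [ 473.9 -342.8] [103.  102.6] 6.6
side [627.1  23.7] [109.7 108.8] 9.6
side [577.  243.8] [102.1 101.2] -0.1
t 33.3 pos [453.5 241.7 116.4] yaw 90.41 w 76.9 F [ 0.1  0.2 -0.1] gf 0.0
UNITS dp [ 0.    -0.006  0.225] rotz 0.001
```

Emit:
{"api": "servo_tool", "payload": {
  "moves": [
    {"dp": [0,-0.006,0.08],"delta_rot": [0,0,0],"fingers": 0.9},
    {"dp": [0,0,0.08],"delta_rot": [0,0,0],"fingers": 0.9},
    {"dp": [0,0,0.05],"delta_rot": [0,0,0],"fingers": 0.9},
    {"dp": [0,0,0.015],"delta_rot": [0,0,0],"fingers": 0.9},
    {"dp": [0,0,0],"delta_rot": [0,0,0],"fingers": 0.9}
  ]
}}

```text
clock: 33.8
position: [0.4532, 0.2402, 0.0707]
ee_rot: [0.0, -0.004, 1.0, -0.0]
contact_force: [-0.4, -0.7, 0.1]
width: 0.0767
gripper_force: 0.0
```

Emit:
{"api": "servo_tool", "payload": {
  "moves": [
    {"dp": [0,0,0],"delta_rot": [0,0,0],"fingers": 0.9},
    {"dp": [0,0,0],"delta_rot": [0,0,0],"fingers": 0.62},
    {"dp": [0,0,0],"delta_rot": [0,0,0],"fingers": 0.62},
    {"dp": [0,0,0],"delta_rot": [0,0,0],"fingers": 0.62},
    {"dp": [0,0,0],"delta_rot": [0,0,0],"fingers": 0.62}
  ]
}}

```text
clock: 34.3
position: [0.4535, 0.2404, 0.072]
ee_rot: [0.001, -0.004, 1.0, 0.0]
contact_force: [-2.4, -1.1, 7.2]
width: 0.0574
gripper_force: 84.8
```

```bash
python3 plan.py 453.5 240.6 71.5 90.4
```

```text
t 34.3 pos [453.5 240.4  72. ] yaw 90.47 w 57.4 F [-2.4 -1.1  7.2] gf 84.8
UNITS dp [0.    0.001 0.003] rotz 0.012
```

Emit:
{"api": "servo_tool", "payload": {
  "moves": [
    {"dp": [0,0,-0.1],"delta_rot": [0,0,0],"fingers": 0},
    {"dp": [0,0,-0.15],"delta_rot": [0,0,0],"fingers": 0},
    {"dp": [0,0,-0.15],"delta_rot": [0,0,0.938],"fingers": 0},
    {"dp": [0,0,-0.15],"delta_rot": [0,0,0.938],"fingers": 0},
    {"dp": [0,0,-0.02],"delta_rot": [0,0,0.938],"fingers": 0}
  ]
}}

```text
clock: 34.8
position: [0.4549, 0.2409, 0.1885]
ee_rot: [0.003, 0.138, 0.99, 0.002]
contact_force: [0.0, -0.0, -2.0]
width: 0.0574
gripper_force: 87.1
```

Emit:
{"api": "servo_tool", "payload": {
  "moves": [
    {"dp": [0,0,0],"delta_rot": [0,0,0.938],"fingers": 0},
    {"dp": [0,0,0],"delta_rot": [0,0,0.938],"fingers": 0},
    {"dp": [0,0,0],"delta_rot": [0,0,0.938],"fingers": 0},
    {"dp": [0,0,0],"delta_rot": [0,0,0.938],"fingers": 0},
    {"dp": [0,0,0],"delta_rot": [0,0,0.938],"fingers": 0}
  ]
}}

```text
clock: 35.3
position: [0.4527, 0.2401, 0.1847]
ee_rot: [-0.0, 0.364, 0.931, -0.0]
contact_force: [0.2, 0.7, -1.2]
width: 0.0577
gripper_force: 87.1
```

Emit:
{"api": "servo_tool", "payload": {
  "moves": [
    {"dp": [0,0,0],"delta_rot": [0,0,0.938],"fingers": 0},
    {"dp": [0,0,0],"delta_rot": [0,0,0.938],"fingers": 0},
    {"dp": [0,0,0],"delta_rot": [0,0,0.938],"fingers": 0},
    {"dp": [0,0,0],"delta_rot": [0,0,0.938],"fingers": 0},
    {"dp": [0,0,0],"delta_rot": [0,0,0.938],"fingers": 0}
  ]
}}

```text
clock: 35.8
position: [0.4527, 0.2401, 0.1846]
ee_rot: [-0.0, 0.571, 0.821, -0.0]
contact_force: [-0.3, 0.1, -1.8]
width: 0.0579
gripper_force: 87.1
```

Emit:
{"api": "servo_tool", "payload": {
  "moves": [
    {"dp": [0,0,0],"delta_rot": [0,0,0.938],"fingers": 0},
    {"dp": [0,0,0],"delta_rot": [0,0,0.938],"fingers": 0}
  ]
}}

```text
clock: 36.0
position: [0.4527, 0.2401, 0.1846]
ee_rot: [-0.0, 0.645, 0.764, -0.0]
contact_force: [0.4, -1.0, -2.6]
width: 0.0575
gripper_force: 87.1
```

Emit:
{"api": "servo_tool", "payload": {
  "moves": [
    {"dp": [-0.084,0.036,0],"delta_rot": [0,0,0],"fingers": 0},
    {"dp": [-0.168,0.071,0],"delta_rot": [0,0,0],"fingers": 0},
    {"dp": [-0.21,0.088,0],"delta_rot": [0,0,0],"fingers": 0},
    {"dp": [-0.225,0.094,0],"delta_rot": [0,0,0],"fingers": 0},
    {"dp": [-0.225,0.094,0],"delta_rot": [0,0,0],"fingers": 0}
  ]
}}

```text
clock: 36.5
position: [0.5601, 0.0722, 0.1848]
ee_rot: [-0.0, 0.644, 0.765, 0.0]
contact_force: [1.8, 0.1, -1.9]
width: 0.0573
gripper_force: 87.1
```

Emit:
{"api": "servo_tool", "payload": {
  "moves": [
    {"dp": [-0.196,0.082,0],"delta_rot": [0,0,0],"fingers": 0},
    {"dp": [-0.154,0.065,0],"delta_rot": [0,0,0],"fingers": 0},
    {"dp": [-0.084,0.036,0],"delta_rot": [0,0,0],"fingers": 0},
    {"dp": [-0.059,0.022,0],"delta_rot": [0,0,0],"fingers": 0},
    {"dp": [0,0,0.05],"delta_rot": [0,0,0],"fingers": 0}
  ]
}}

```text
clock: 37.0
position: [0.6183, -0.0172, 0.1755]
ee_rot: [0.001, 0.644, 0.765, 0.001]
contact_force: [-0.5, -0.7, -1.9]
width: 0.0575
gripper_force: 87.1
```

Emit:
{"api": "servo_tool", "payload": {
  "moves": [
    {"dp": [0,0,0.1],"delta_rot": [0,0,0],"fingers": 0},
    {"dp": [0,0,0.08],"delta_rot": [0,0,0],"fingers": 0},
    {"dp": [0,0,0.03],"delta_rot": [0,0,0],"fingers": 0},
    {"dp": [0,0,0],"delta_rot": [0,0,0],"fingers": 0},
    {"dp": [0,0,0],"delta_rot": [0,0,0],"fingers": 0}
  ]
}}

```text
clock: 37.5
position: [0.617, -0.0157, 0.1331]
ee_rot: [0.0, 0.643, 0.766, 0.0]
contact_force: [1.0, -0.2, -1.2]
width: 0.0568
gripper_force: 87.0
```

```bash
python3 plan.py 617.2 -16.3 123.5 9.8
```

```text
t 37.5 pos [617.  -15.7 133.1] yaw 9.91 w 56.8 F [ 1.  -0.2 -1.2] gf 87.0
UNITS dp [-0.003  0.     0.048] rotz 0.02
```

Emit:
{"api": "servo_tool", "payload": {
  "moves": [
    {"dp": [0,0,0.022],"delta_rot": [0,0,0.01],"fingers": 0},
    {"dp": [0,0,0.014],"delta_rot": [0,0,0],"fingers": 0},
    {"dp": [0,0,0.01],"delta_rot": [0,0,0],"fingers": 0},
    {"dp": [0,0,0],"delta_rot": [0,0,0],"fingers": 0},
    {"dp": [0,0,0],"delta_rot": [0,0,0],"fingers": 0}
  ]
}}

```text
clock: 38.0
position: [0.6171, -0.0165, 0.1243]
ee_rot: [0.0, 0.644, 0.765, 0.0]
contact_force: [-1.0, 1.1, 3.7]
width: 0.0577
gripper_force: 87.8
```

```bash
python3 plan.py 617.2 -16.3 123.5 9.8
```

```text
t 38.0 pos [617.1 -16.5 124.3] yaw 9.8 w 57.7 F [-1.   1.1  3.7] gf 87.8
UNITS dp [0.001 0.001 0.004] rotz 0.001
```

Emit:
{"api": "servo_tool", "payload": {
  "moves": [
    {"dp": [0,0,0],"delta_rot": [0,0,0],"fingers": 0.9},
    {"dp": [0,0,0],"delta_rot": [0,0,0],"fingers": 0.9},
    {"dp": [0,0,0],"delta_rot": [0,0,0],"fingers": 0.9},
    {"dp": [0,0,-0.1],"delta_rot": [0,0,0],"fingers": 0.9},
    {"dp": [0,0,-0.2],"delta_rot": [0,0,0],"fingers": 0.9}
  ]
}}

```text
clock: 38.5
position: [0.615, -0.0164, 0.1807]
ee_rot: [-0.003, 0.644, 0.765, -0.002]
contact_force: [0.3, 0.2, 2.0]
width: 0.0772
gripper_force: 0.0
```

Emit:
{"api": "servo_tool", "payload": {
  "moves": [
    {"dp": [0.079,0.006,0],"delta_rot": [0,0,0],"fingers": 0.9},
    {"dp": [0.158,0.006,0],"delta_rot": [0,0,0],"fingers": 0.9},
    {"dp": [0.197,0.006,0],"delta_rot": [0,0,0],"fingers": 0.9},
    {"dp": [0.21,0.006,0],"delta_rot": [0,0,0],"fingers": 0.9},
    {"dp": [0.21,0,0],"delta_rot": [0,0,0],"fingers": 0.9}
  ]
}}

```text
clock: 39.0
position: [0.5923, 0.1542, 0.183]
ee_rot: [-0.0, 0.644, 0.765, 0.0]
contact_force: [-0.7, 0.7, -0.5]
width: 0.0767
gripper_force: 0.0
```

Emit:
{"api": "servo_tool", "payload": {
  "moves": [
    {"dp": [0.184,0,0],"delta_rot": [0,0,0],"fingers": 0.9},
    {"dp": [0.145,0,0],"delta_rot": [0,0,0],"fingers": 0.9},
    {"dp": [0.079,0,0],"delta_rot": [0,0,0],"fingers": 0.9},
    {"dp": [0.052,0,0],"delta_rot": [0,0,-0.932],"fingers": 0.9},
    {"dp": [0,0,0],"delta_rot": [0,0,-0.932],"fingers": 0.9}
  ]
}}

```text
clock: 39.5
position: [0.5766, 0.2445, 0.183]
ee_rot: [-0.0, 0.568, 0.823, -0.0]
contact_force: [0.7, -0.4, 0.3]
width: 0.0769
gripper_force: 0.0
```

Emit:
{"api": "servo_tool", "payload": {
  "moves": [
    {"dp": [0,0,0],"delta_rot": [0,0,-0.932],"fingers": 0.9},
    {"dp": [0,0,0],"delta_rot": [0,0,-0.932],"fingers": 0.9},
    {"dp": [0,0,0],"delta_rot": [0,0,-0.932],"fingers": 0.9},
    {"dp": [0,0,0],"delta_rot": [0,0,-0.932],"fingers": 0.9},
    {"dp": [0,0,0],"delta_rot": [0,0,-0.932],"fingers": 0.9}
  ]
}}

```text
clock: 40.0
position: [0.5771, 0.2426, 0.183]
ee_rot: [-0.0, 0.363, 0.932, -0.0]
contact_force: [-0.1, 0.3, -0.5]
width: 0.0767
gripper_force: 0.0
```

Emit:
{"api": "servo_tool", "payload": {
  "moves": [
    {"dp": [0,0,0],"delta_rot": [0,0,-0.932],"fingers": 0.9},
    {"dp": [0,0,0],"delta_rot": [0,0,-0.932],"fingers": 0.9},
    {"dp": [0,0,0],"delta_rot": [0,0,-0.932],"fingers": 0.9},
    {"dp": [0,0,0],"delta_rot": [0,0,-0.932],"fingers": 0.9},
    {"dp": [0,0,0],"delta_rot": [0,0,-0.932],"fingers": 0.9}
  ]
}}

```text
clock: 40.5
position: [0.5771, 0.2426, 0.183]
ee_rot: [-0.0, 0.139, 0.99, -0.0]
contact_force: [-0.8, 0.1, 0.5]
width: 0.0773
gripper_force: 0.0
```

Emit:
{"api": "servo_tool", "payload": {
  "moves": [
    {"dp": [0,0,0.1],"delta_rot": [0,0,-0.932],"fingers": 0.9},
    {"dp": [0,0,0.15],"delta_rot": [0,0,-0.932],"fingers": 0.9},
    {"dp": [0,0,0.095],"delta_rot": [0,0,-0.932],"fingers": 0.9},
    {"dp": [0,0,0],"delta_rot": [0,0,0],"fingers": 0.9},
    {"dp": [0,0,0],"delta_rot": [0,0,0],"fingers": 0.9}
  ]
}}

```text
clock: 41.0
position: [0.5772, 0.2429, 0.1143]
ee_rot: [-0.0, 0.002, 1.0, -0.0]
contact_force: [0.1, 0.3, 0.0]
width: 0.0767
gripper_force: 0.0
```

Emit:
{"api": "servo_tool", "payload": {
  "moves": [
    {"dp": [0,0,0],"delta_rot": [0,0,0],"fingers": 0.9},
    {"dp": [0,0,0],"delta_rot": [0,0,0],"fingers": 0.9}
  ]
}}

```text
clock: 41.2
position: [0.5779, 0.2434, 0.1159]
ee_rot: [0.001, 0.001, 1.0, 0.0]
contact_force: [0.1, -0.2, 0.1]
width: 0.0771
gripper_force: 0.0
```

```bash
python3 look.py d 617,-15,99.8,64,100,100,1; python3 plan.py 577 244 69.2 90
```

```text
617,-15,99.8,64,100,100,1 top 617.6 -15.3 99.7 281.7
617,-15,99.8,64,100,100,1 side 614.2 -18.4 98.2 392.8
top [ 474.8 -357.8] [101.6  65.7] 7.5
side [ 473.4 -342.8] [101.9 102.6] 6.6
t 41.3 pos [577.5 243.4 115.6] yaw 89.88 w 77.1 F [-0.1 -0.3 -0.6] gf 0.0
UNITS dp [0.003 0.003 0.232] rotz -0.021
```

Emit:
{"api": "servo_tool", "payload": {
  "moves": [
    {"dp": [0.003,0.003,0.08],"delta_rot": [0,0,0],"fingers": 0.9},
    {"dp": [0,0,0.08],"delta_rot": [0,0,0],"fingers": 0.9},
    {"dp": [0,0,0.05],"delta_rot": [0,0,0],"fingers": 0.9},
    {"dp": [0,0,0.02],"delta_rot": [0,0,0],"fingers": 0.9},
    {"dp": [0,0,0],"delta_rot": [0,0,0],"fingers": 0.9}
  ]
}}

```text
clock: 41.8
position: [0.5763, 0.2438, 0.0681]
ee_rot: [-0.0, 0.001, 1.0, -0.0]
contact_force: [-0.6, -0.2, 0.4]
width: 0.0769
gripper_force: 0.0
```

Emit:
{"api": "servo_tool", "payload": {
  "moves": [
    {"dp": [0,0,0],"delta_rot": [0,0,0],"fingers": 0.9},
    {"dp": [0,0,0],"delta_rot": [0,0,0],"fingers": 0.9},
    {"dp": [0,0,0],"delta_rot": [0,0,0],"fingers": 0.9}
  ]
}}

```text
clock: 42.1
position: [0.5768, 0.244, 0.0691]
ee_rot: [0.001, 0.001, 1.0, 0.0]
contact_force: [0.9, 1.1, -0.7]
width: 0.077
gripper_force: 0.0
```

```bash
python3 plan.py 577 244 69.2 90
```

```text
t 42.1 pos [576.8 244.   69.1] yaw 89.9 w 77.0 F [ 0.9  1.1 -0.7] gf 0.0
UNITS dp [-0.001  0.    -0.001] rotz -0.017
```

Emit:
{"api": "servo_tool", "payload": {
  "moves": [
    {"dp": [0,0,0],"delta_rot": [0,0,0],"fingers": 0.66},
    {"dp": [0,0,0],"delta_rot": [0,0,0],"fingers": 0.62},
    {"dp": [0,0,0],"delta_rot": [0,0,0],"fingers": 0.62},
    {"dp": [0,0,0],"delta_rot": [0,0,0],"fingers": 0.62}
  ]
}}

```text
clock: 42.5
position: [0.5767, 0.244, 0.0697]
ee_rot: [0.001, 0.001, 1.0, 0.0]
contact_force: [-1.0, 0.2, 5.4]
width: 0.0568
gripper_force: 83.5
```

Emit:
{"api": "servo_tool", "payload": {
  "moves": [
    {"dp": [0,0,-0.1],"delta_rot": [0,0,0],"fingers": 0.6},
    {"dp": [0,0,-0.18],"delta_rot": [0,0,0],"fingers": 0.6},
    {"dp": [0,0,-0.18],"delta_rot": [0,0,0.932],"fingers": 0.6},
    {"dp": [0,0,-0.15],"delta_rot": [0,0,0.932],"fingers": 0.6},
    {"dp": [0,0,-0.04],"delta_rot": [0,0,0.932],"fingers": 0.6}
  ]
}}

```text
clock: 43.0
position: [0.5781, 0.2444, 0.2028]
ee_rot: [0.003, 0.142, 0.99, 0.002]
contact_force: [1.2, 0.6, -0.3]
width: 0.0569
gripper_force: 85.2
```

Emit:
{"api": "servo_tool", "payload": {
  "moves": [
    {"dp": [0,0,0],"delta_rot": [0,0,0.932],"fingers": 0.6},
    {"dp": [0,0,0],"delta_rot": [0,0,0.932],"fingers": 0.6},
    {"dp": [0,0,0],"delta_rot": [0,0,0.932],"fingers": 0.6},
    {"dp": [0,0,0],"delta_rot": [0,0,0.932],"fingers": 0.6},
    {"dp": [0,0,0],"delta_rot": [0,0,0.932],"fingers": 0.6}
  ]
}}

```text
clock: 43.5
position: [0.5762, 0.2438, 0.1984]
ee_rot: [-0.0, 0.367, 0.93, -0.0]
contact_force: [-0.1, 0.8, -0.8]
width: 0.0564
gripper_force: 85.2
```

Emit:
{"api": "servo_tool", "payload": {
  "moves": [
    {"dp": [0,0,0],"delta_rot": [0,0,0.932],"fingers": 0.6},
    {"dp": [0,0,0],"delta_rot": [0,0,0.932],"fingers": 0.6},
    {"dp": [0,0,0],"delta_rot": [0,0,0.932],"fingers": 0.6},
    {"dp": [0,0,0],"delta_rot": [0,0,0.932],"fingers": 0.6},
    {"dp": [0,0,0],"delta_rot": [0,0,0.932],"fingers": 0.6}
  ]
}}

```text
clock: 44.0
position: [0.5762, 0.2438, 0.1984]
ee_rot: [-0.0, 0.572, 0.82, -0.0]
contact_force: [0.6, 0.1, -0.8]
width: 0.0572
gripper_force: 85.2
```

Emit:
{"api": "servo_tool", "payload": {
  "moves": [
    {"dp": [0,0,0],"delta_rot": [0,0,0.932],"fingers": 0.6},
    {"dp": [0,0,0],"delta_rot": [0,0,0.932],"fingers": 0.6}
  ]
}}

```text
clock: 44.2
position: [0.5762, 0.2438, 0.1984]
ee_rot: [-0.0, 0.646, 0.764, -0.0]
contact_force: [0.8, 0.4, -0.2]
width: 0.057
gripper_force: 85.2
```

Emit:
{"api": "servo_tool", "payload": {
  "moves": [
    {"dp": [-0.079,-0.006,0],"delta_rot": [0,0,0],"fingers": 0.6},
    {"dp": [-0.158,-0.006,0],"delta_rot": [0,0,0],"fingers": 0.6},
    {"dp": [-0.197,-0.006,0],"delta_rot": [0,0,0],"fingers": 0.6},
    {"dp": [-0.21,-0.005,0],"delta_rot": [0,0,0],"fingers": 0.6},
    {"dp": [-0.21,0,0],"delta_rot": [0,0,0],"fingers": 0.6}
  ]
}}

```text
clock: 44.7
position: [0.6006, 0.0723, 0.1986]
ee_rot: [0.0, 0.643, 0.766, -0.0]
contact_force: [0.3, 0.4, -0.2]
width: 0.0566
gripper_force: 85.2
```

Emit:
{"api": "servo_tool", "payload": {
  "moves": [
    {"dp": [-0.184,0,0],"delta_rot": [0,0,0],"fingers": 0.6},
    {"dp": [-0.145,0,0],"delta_rot": [0,0,0],"fingers": 0.6},
    {"dp": [-0.079,0,0],"delta_rot": [0,0,0],"fingers": 0.6},
    {"dp": [-0.052,0,0],"delta_rot": [0,0,0],"fingers": 0.6},
    {"dp": [0,0,0.05],"delta_rot": [0,0,0],"fingers": 0.6}
  ]
}}

```text
clock: 45.2
position: [0.6176, -0.0169, 0.1895]
ee_rot: [0.001, 0.644, 0.765, 0.001]
contact_force: [0.3, 0.2, -0.2]
width: 0.0569
gripper_force: 85.2
```

Emit:
{"api": "servo_tool", "payload": {
  "moves": [
    {"dp": [0,0,0.1],"delta_rot": [0,0,0],"fingers": 0.6},
    {"dp": [0,0,0.1],"delta_rot": [0,0,0],"fingers": 0.6},
    {"dp": [0,0,0.03],"delta_rot": [0,0,0],"fingers": 0.6},
    {"dp": [0,0,0],"delta_rot": [0,0,0],"fingers": 0.6},
    {"dp": [0,0,0],"delta_rot": [0,0,0],"fingers": 0.6}
  ]
}}

```text
clock: 45.7
position: [0.6169, -0.0151, 0.1429]
ee_rot: [0.0, 0.644, 0.765, 0.0]
contact_force: [-0.2, 0.0, 0.8]
width: 0.0567
gripper_force: 85.2
```

```bash
python3 plan.py 617.2 -16.2 133.5 9.8
```

```text
t 45.7 pos [616.9 -15.1 142.9] yaw 9.87 w 56.7 F [-0.2  0.   0.8] gf 85.2
UNITS dp [-0.006  0.     0.047] rotz 0.012
```

Emit:
{"api": "servo_tool", "payload": {
  "moves": [
    {"dp": [-0.002,0,0.022],"delta_rot": [0,0,0.01],"fingers": 0.6},
    {"dp": [0,0,0.014],"delta_rot": [0,0,0],"fingers": 0.6},
    {"dp": [0,0,0.01],"delta_rot": [0,0,0],"fingers": 0.6},
    {"dp": [0,0,0],"delta_rot": [0,0,0],"fingers": 0.6},
    {"dp": [0,0,0],"delta_rot": [0,0,0],"fingers": 0.6}
  ]
}}

```text
clock: 46.2
position: [0.6168, -0.0163, 0.134]
ee_rot: [0.0, 0.645, 0.765, 0.0]
contact_force: [-0.0, 0.3, 3.7]
width: 0.0563
gripper_force: 85.8
```

```bash
python3 plan.py 580.4 371.3 196 89.5
```

```text
t 46.2 pos [616.8 -16.3 134. ] yaw 9.74 w 56.3 F [-0.   0.3  3.7] gf 85.8
UNITS dp [ 1.941  0.149 -0.31 ] rotz -13.92
```

Emit:
{"api": "servo_tool", "payload": {
  "moves": [
    {"dp": [0,0,0],"delta_rot": [0,0,0],"fingers": 0.9},
    {"dp": [0,0,0],"delta_rot": [0,0,0],"fingers": 0.9},
    {"dp": [0,0,0],"delta_rot": [0,0,0],"fingers": 0.9},
    {"dp": [0,0,-0.1],"delta_rot": [0,0,0],"fingers": 0.9},
    {"dp": [0,0,-0.21],"delta_rot": [0,0,0],"fingers": 0.9}
  ]
}}

```text
clock: 46.7
position: [0.6145, -0.016, 0.1921]
ee_rot: [-0.004, 0.645, 0.765, -0.002]
contact_force: [1.0, -0.8, -0.4]
width: 0.0771
gripper_force: 0.0
```

Emit:
{"api": "servo_tool", "payload": {
  "moves": [
    {"dp": [0.097,0.015,0],"delta_rot": [0,0,0],"fingers": 0.9},
    {"dp": [0.194,0.015,0],"delta_rot": [0,0,0],"fingers": 0.9},
    {"dp": [0.214,0.015,0],"delta_rot": [0,0,0],"fingers": 0.9},
    {"dp": [0.223,0.015,0],"delta_rot": [0,0,0],"fingers": 0.9},
    {"dp": [0.223,0.015,0],"delta_rot": [0,0,0],"fingers": 0.9}
  ]
}}

```text
clock: 47.2
position: [0.599, 0.1751, 0.1951]
ee_rot: [0.0, 0.645, 0.764, 0.0]
contact_force: [0.2, 0.1, -0.2]
width: 0.0767
gripper_force: 0.0
```

Emit:
{"api": "servo_tool", "payload": {
  "moves": [
    {"dp": [0.223,0.015,0],"delta_rot": [0,0,0],"fingers": 0.9},
    {"dp": [0.214,0.015,0],"delta_rot": [0,0,0],"fingers": 0.9},
    {"dp": [0.194,0.015,0],"delta_rot": [0,0,0],"fingers": 0.9},
    {"dp": [0.155,0.015,0],"delta_rot": [0,0,0],"fingers": 0.9},
    {"dp": [0.126,0.015,0],"delta_rot": [0,0,0],"fingers": 0.9}
  ]
}}

```text
clock: 47.7
position: [0.5826, 0.3582, 0.1949]
ee_rot: [-0.0, 0.644, 0.765, -0.0]
contact_force: [-0.2, 0.6, 0.2]
width: 0.0771
gripper_force: 0.0
```

Emit:
{"api": "servo_tool", "payload": {
  "moves": [
    {"dp": [0.078,0,0],"delta_rot": [0,0,-0.928],"fingers": 0.9},
    {"dp": [0,0,0],"delta_rot": [0,0,-0.928],"fingers": 0.9},
    {"dp": [0,0,0],"delta_rot": [0,0,-0.928],"fingers": 0.9},
    {"dp": [0,0,0],"delta_rot": [0,0,-0.928],"fingers": 0.9},
    {"dp": [0,0,0],"delta_rot": [0,0,-0.928],"fingers": 0.9}
  ]
}}

```text
clock: 48.2
position: [0.5805, 0.3715, 0.1948]
ee_rot: [-0.0, 0.45, 0.893, -0.0]
contact_force: [0.5, -0.7, 0.9]
width: 0.0768
gripper_force: 0.0
```

Emit:
{"api": "servo_tool", "payload": {
  "moves": [
    {"dp": [0,0,0],"delta_rot": [0,0,-0.928],"fingers": 0.9},
    {"dp": [0,0,0],"delta_rot": [0,0,-0.928],"fingers": 0.9},
    {"dp": [0,0,0],"delta_rot": [0,0,-0.928],"fingers": 0.9},
    {"dp": [0,0,0],"delta_rot": [0,0,-0.928],"fingers": 0.9},
    {"dp": [0,0,0],"delta_rot": [0,0,-0.928],"fingers": 0.9}
  ]
}}

```text
clock: 48.7
position: [0.5805, 0.3713, 0.1948]
ee_rot: [-0.0, 0.232, 0.973, -0.0]
contact_force: [0.7, -0.6, -0.3]
width: 0.0767
gripper_force: 0.0
```

Emit:
{"api": "servo_tool", "payload": {
  "moves": [
    {"dp": [0,0,0],"delta_rot": [0,0,-0.928],"fingers": 0.9},
    {"dp": [0,0,0],"delta_rot": [0,0,-0.928],"fingers": 0.9},
    {"dp": [0,0,0.1],"delta_rot": [0,0,-0.928],"fingers": 0.9},
    {"dp": [0,0,0.15],"delta_rot": [0,0,-0.928],"fingers": 0.9},
    {"dp": [0,0,0.15],"delta_rot": [0,0,-0.928],"fingers": 0.9}
  ]
}}

```text
clock: 49.2
position: [0.5809, 0.3715, 0.1148]
ee_rot: [0.001, 0.002, 1.0, 0.0]
contact_force: [0.6, 0.9, -0.0]
width: 0.0771
gripper_force: 0.0
```

Emit:
{"api": "servo_tool", "payload": {
  "moves": [
    {"dp": [0,0,0],"delta_rot": [0,0,0],"fingers": 0.9},
    {"dp": [0,0,0],"delta_rot": [0,0,0],"fingers": 0.9},
    {"dp": [0,0,0],"delta_rot": [0,0,0],"fingers": 0.9}
  ]
}}

```text
clock: 49.5
position: [0.5816, 0.3719, 0.117]
ee_rot: [0.001, 0.005, 1.0, 0.001]
contact_force: [0.9, 0.3, 0.7]
width: 0.077
gripper_force: 0.0
```

```bash
python3 look.py e 617,-15,99.8,70,104,104,1
python3 - <<'E'
from h import *
o=[ortho(np.load(n+"_e.npz")["im"],imaging.calibration(n),.070,.47,.70,-.12,.08,2000)[:,:,::-1] for n in("top","side")]
cv2.imwrite("pics/p4.png",np.hstack(o))
E
python3 plan.py 580.4 371.3 71.5 89.5
```

```text
617,-15,99.8,70,104,104,1 top 617.4 -16.1 99.6 229.0
617,-15,99.8,70,104,104,1 side 613.3 -18.9 99.0 357.8
top [ 474.8 -356.6] [101.6  66.7] 6.7
top [616.7 -17.8] [ 83.  106.5] 9.7
side [ 473.9 -342.8] [103.  102.6] 6.6
side [630.3  36.1] [111.7 111. ] 9.9
t 49.6 pos [581.6 372.  117.3] yaw 89.46 w 76.8 F [-0.8 -0.4 -0.4] gf 0.0
UNITS dp [ 0.006 -0.003  0.229] rotz -0.007
```

View pics/p4.png

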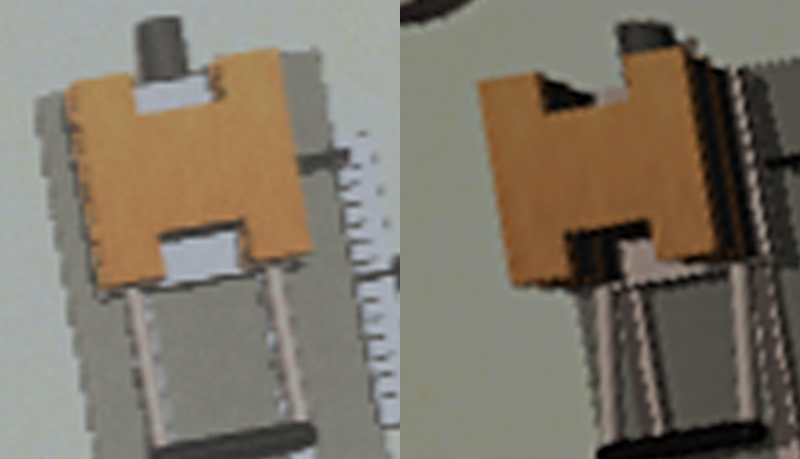

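The top view shows sheet 2 over plate 2, with the edges lined up and bed visible in both notches at (175,95) and (200,255). I go on with plate PD.

Emit:
{"api": "servo_tool", "payload": {
  "moves": [
    {"dp": [0.005,-0.002,0.08],"delta_rot": [0,0,0],"fingers": 0.9},
    {"dp": [0,0,0.08],"delta_rot": [0,0,0],"fingers": 0.9},
    {"dp": [0,0,0.05],"delta_rot": [0,0,0],"fingers": 0.9},
    {"dp": [0,0,0.018],"delta_rot": [0,0,0],"fingers": 0.9},
    {"dp": [0,0,0],"delta_rot": [0,0,0],"fingers": 0.9}
  ]
}}

```text
clock: 50.1
position: [0.5796, 0.3711, 0.0698]
ee_rot: [0.0, 0.004, 1.0, -0.0]
contact_force: [-0.4, -0.9, -0.2]
width: 0.077
gripper_force: 0.0
```

Emit:
{"api": "servo_tool", "payload": {
  "moves": [
    {"dp": [0,0,0],"delta_rot": [0,0,0],"fingers": 0.9},
    {"dp": [0,0,0],"delta_rot": [0,0,0],"fingers": 0.62},
    {"dp": [0,0,0],"delta_rot": [0,0,0],"fingers": 0.6},
    {"dp": [0,0,0],"delta_rot": [0,0,0],"fingers": 0.6},
    {"dp": [0,0,0],"delta_rot": [0,0,0],"fingers": 0.6}
  ]
}}

```text
clock: 50.6
position: [0.5803, 0.3715, 0.0713]
ee_rot: [0.001, 0.004, 1.0, 0.001]
contact_force: [-0.8, 0.4, 5.3]
width: 0.0574
gripper_force: 86.4
```

```bash
python3 plan.py 580.4 371.3 71.5 89.5
```

```text
t 50.6 pos [580.3 371.5  71.3] yaw 89.5 w 57.4 F [-0.8  0.4  5.3] gf 86.4
UNITS dp [-0.    -0.001 -0.001] rotz 0.0
```

Emit:
{"api": "servo_tool", "payload": {
  "moves": [
    {"dp": [0,0,-0.1],"delta_rot": [0,0,0],"fingers": 0.6},
    {"dp": [0,0,-0.18],"delta_rot": [0,0,0],"fingers": 0.6},
    {"dp": [0,0,-0.18],"delta_rot": [0,0,0.927],"fingers": 0.6},
    {"dp": [0,0,-0.15],"delta_rot": [0,0,0.927],"fingers": 0.6},
    {"dp": [0,0,-0.055],"delta_rot": [0,0,0.927],"fingers": 0.6}
  ]
}}

```text
clock: 51.1
position: [0.5806, 0.3716, 0.2063]
ee_rot: [0.002, 0.145, 0.989, 0.002]
contact_force: [-0.5, -0.3, -2.6]
width: 0.0573
gripper_force: 86.3
```

Emit:
{"api": "servo_tool", "payload": {
  "moves": [
    {"dp": [0,0,0],"delta_rot": [0,0,0.927],"fingers": 0.6},
    {"dp": [0,0,0],"delta_rot": [0,0,0.927],"fingers": 0.6},
    {"dp": [0,0,0],"delta_rot": [0,0,0.927],"fingers": 0.6},
    {"dp": [0,0,0],"delta_rot": [0,0,0.927],"fingers": 0.6},
    {"dp": [0,0,0],"delta_rot": [0,0,0.927],"fingers": 0.6}
  ]
}}

```text
clock: 51.6
position: [0.5791, 0.3707, 0.2019]
ee_rot: [-0.0, 0.368, 0.93, -0.001]
contact_force: [-0.3, 0.3, -2.6]
width: 0.0573
gripper_force: 86.3
```

Emit:
{"api": "servo_tool", "payload": {
  "moves": [
    {"dp": [0,0,0],"delta_rot": [0,0,0.927],"fingers": 0.6},
    {"dp": [0,0,0],"delta_rot": [0,0,0.927],"fingers": 0.6},
    {"dp": [0,0,0],"delta_rot": [0,0,0.927],"fingers": 0.6},
    {"dp": [0,0,0],"delta_rot": [0,0,0.927],"fingers": 0.6},
    {"dp": [0,0,0],"delta_rot": [0,0,0.927],"fingers": 0.6}
  ]
}}

```text
clock: 52.1
position: [0.5791, 0.3708, 0.2018]
ee_rot: [-0.0, 0.572, 0.82, -0.001]
contact_force: [0.5, -0.8, -2.3]
width: 0.0575
gripper_force: 86.3
```

Emit:
{"api": "servo_tool", "payload": {
  "moves": [
    {"dp": [0,0,0],"delta_rot": [0,0,0.927],"fingers": 0.6},
    {"dp": [0,0,0],"delta_rot": [0,0,0.927],"fingers": 0.6},
    {"dp": [-0.078,-0.014,0],"delta_rot": [0,0,0],"fingers": 0.6},
    {"dp": [-0.126,-0.014,0],"delta_rot": [0,0,0],"fingers": 0.6},
    {"dp": [-0.155,-0.015,0],"delta_rot": [0,0,0],"fingers": 0.6}
  ]
}}

```text
clock: 52.6
position: [0.5827, 0.2978, 0.202]
ee_rot: [-0.0, 0.643, 0.766, -0.001]
contact_force: [-0.0, 0.0, -2.2]
width: 0.0577
gripper_force: 86.3
```

Emit:
{"api": "servo_tool", "payload": {
  "moves": [
    {"dp": [-0.194,-0.015,0],"delta_rot": [0,0,0],"fingers": 0.6},
    {"dp": [-0.214,-0.015,0],"delta_rot": [0,0,0],"fingers": 0.6},
    {"dp": [-0.223,-0.015,0],"delta_rot": [0,0,0],"fingers": 0.6},
    {"dp": [-0.223,-0.015,0],"delta_rot": [0,0,0],"fingers": 0.6},
    {"dp": [-0.223,-0.015,0],"delta_rot": [0,0,0],"fingers": 0.6}
  ]
}}

```text
clock: 53.1
position: [0.6044, 0.0813, 0.2024]
ee_rot: [-0.0, 0.643, 0.766, -0.001]
contact_force: [1.3, 0.3, -2.2]
width: 0.0578
gripper_force: 86.3
```

Emit:
{"api": "servo_tool", "payload": {
  "moves": [
    {"dp": [-0.214,-0.015,0],"delta_rot": [0,0,0],"fingers": 0.6},
    {"dp": [-0.194,-0.015,0],"delta_rot": [0,0,0],"fingers": 0.6},
    {"dp": [-0.097,0,0],"delta_rot": [0,0,0],"fingers": 0.6},
    {"dp": [0,0,0],"delta_rot": [0,0,0],"fingers": 0.6},
    {"dp": [0,0,0.05],"delta_rot": [0,0,0],"fingers": 0.6}
  ]
}}

```text
clock: 53.6
position: [0.6168, -0.0173, 0.1935]
ee_rot: [0.001, 0.644, 0.765, 0.001]
contact_force: [0.7, 0.5, -2.0]
width: 0.0574
gripper_force: 86.3
```

Emit:
{"api": "servo_tool", "payload": {
  "moves": [
    {"dp": [0,0,0.1],"delta_rot": [0,0,0],"fingers": 0.6},
    {"dp": [0,0,0.09],"delta_rot": [0,0,0],"fingers": 0.6},
    {"dp": [0,0,0.03],"delta_rot": [0,0,0],"fingers": 0.6},
    {"dp": [0,0,0],"delta_rot": [0,0,0],"fingers": 0.6},
    {"dp": [0,0,0],"delta_rot": [0,0,0],"fingers": 0.6}
  ]
}}

```text
clock: 54.1
position: [0.6169, -0.0159, 0.149]
ee_rot: [0.0, 0.643, 0.765, 0.0]
contact_force: [1.1, -0.1, -1.8]
width: 0.0574
gripper_force: 86.2
```

```bash
python3 plan.py 617.2 -16.2 142 9.8
```

```text
t 54.1 pos [616.9 -15.9 149. ] yaw 9.9 w 57.4 F [ 1.1 -0.1 -1.8] gf 86.2
UNITS dp [-0.002  0.001  0.035] rotz 0.017
```

Emit:
{"api": "servo_tool", "payload": {
  "moves": [
    {"dp": [0.004,0.001,0.018],"delta_rot": [0,0,0.012],"fingers": 0.6},
    {"dp": [0,0,0.012],"delta_rot": [0,0,0],"fingers": 0.6},
    {"dp": [0,0,0.008],"delta_rot": [0,0,0],"fingers": 0.6},
    {"dp": [0,0,0],"delta_rot": [0,0,0],"fingers": 0.6},
    {"dp": [0,0,0],"delta_rot": [0,0,0],"fingers": 0.6}
  ]
}}

```text
clock: 54.6
position: [0.6168, -0.0157, 0.1415]
ee_rot: [0.0, 0.644, 0.765, 0.0]
contact_force: [-0.3, -0.1, 0.8]
width: 0.0573
gripper_force: 86.6
```

```bash
python3 look.py f; python3 plan.py 473.8 -343.5 200 -83.4
```

```text
top [ 475.2 -357.1] [102.   65.9] 6.5
side [ 473.4 -342.9] [101.9 102.8] 6.6
t 54.7 pos [616.8 -15.7 141.5] yaw 9.76 w 57.3 F [-1.7  0.4  2.8] gf 86.7
UNITS dp [-1.494 -0.983 -0.292] rotz 16.259
```

Emit:
{"api": "servo_tool", "payload": {
  "moves": [
    {"dp": [0,0,0],"delta_rot": [0,0,0],"fingers": 0.9},
    {"dp": [0,0,0],"delta_rot": [0,0,0],"fingers": 0.9},
    {"dp": [0,0,0],"delta_rot": [0,0,0],"fingers": 0.9},
    {"dp": [0,0,-0.1],"delta_rot": [0,0,0],"fingers": 0.9},
    {"dp": [0,0,-0.19],"delta_rot": [0,0,0],"fingers": 0.9}
  ]
}}

```text
clock: 55.2
position: [0.615, -0.0156, 0.1966]
ee_rot: [-0.003, 0.644, 0.765, -0.002]
contact_force: [0.6, 0.9, -0.8]
width: 0.077
gripper_force: 0.0
```

Emit:
{"api": "servo_tool", "payload": {
  "moves": [
    {"dp": [-0.075,-0.049,0],"delta_rot": [0,0,0],"fingers": 0.9},
    {"dp": [-0.149,-0.098,0],"delta_rot": [0,0,0],"fingers": 0.9},
    {"dp": [-0.164,-0.108,0],"delta_rot": [0,0,0],"fingers": 0.9},
    {"dp": [-0.172,-0.113,0],"delta_rot": [0,0,0],"fingers": 0.9},
    {"dp": [-0.172,-0.113,0],"delta_rot": [0,0,0],"fingers": 0.9}
  ]
}}

```text
clock: 55.7
position: [0.5457, -0.1778, 0.1988]
ee_rot: [0.0, 0.644, 0.765, -0.0]
contact_force: [1.4, -0.7, -0.8]
width: 0.0769
gripper_force: 0.0
```

Emit:
{"api": "servo_tool", "payload": {
  "moves": [
    {"dp": [-0.172,-0.113,0],"delta_rot": [0,0,0],"fingers": 0.9},
    {"dp": [-0.164,-0.108,0],"delta_rot": [0,0,0],"fingers": 0.9},
    {"dp": [-0.149,-0.098,0],"delta_rot": [0,0,0],"fingers": 0.9},
    {"dp": [-0.12,-0.079,0],"delta_rot": [0,0,0],"fingers": 0.9},
    {"dp": [-0.097,-0.064,0],"delta_rot": [0,0,0],"fingers": 0.9}
  ]
}}

```text
clock: 56.2
position: [0.4781, -0.3323, 0.1987]
ee_rot: [-0.0, 0.645, 0.764, -0.0]
contact_force: [0.4, 0.5, -0.8]
width: 0.0767
gripper_force: 0.0
```

Emit:
{"api": "servo_tool", "payload": {
  "moves": [
    {"dp": [-0.06,-0.04,0],"delta_rot": [0,0,0.956],"fingers": 0.9},
    {"dp": [0,0,0],"delta_rot": [0,0,0.956],"fingers": 0.9},
    {"dp": [0,0,0],"delta_rot": [0,0,0.956],"fingers": 0.9},
    {"dp": [0,0,0],"delta_rot": [0,0,0.956],"fingers": 0.9},
    {"dp": [0,0,0],"delta_rot": [0,0,0.956],"fingers": 0.9}
  ]
}}

```text
clock: 56.7
position: [0.473, -0.3439, 0.1986]
ee_rot: [-0.0, 0.808, 0.589, -0.0]
contact_force: [-0.3, -0.5, 0.8]
width: 0.0771
gripper_force: 0.0
```

Emit:
{"api": "servo_tool", "payload": {
  "moves": [
    {"dp": [0,0,0],"delta_rot": [0,0,0.956],"fingers": 0.9},
    {"dp": [0,0,0],"delta_rot": [0,0,0.956],"fingers": 0.9},
    {"dp": [0,0,0],"delta_rot": [0,0,0.956],"fingers": 0.9},
    {"dp": [0,0,0],"delta_rot": [0,0,0.956],"fingers": 0.9},
    {"dp": [0,0,0],"delta_rot": [0,0,0.956],"fingers": 0.9}
  ]
}}

```text
clock: 57.2
position: [0.4731, -0.3437, 0.1987]
ee_rot: [-0.0, 0.925, 0.381, -0.0]
contact_force: [-0.2, 0.3, -0.6]
width: 0.0768
gripper_force: 0.0
```

Emit:
{"api": "servo_tool", "payload": {
  "moves": [
    {"dp": [0,0,0],"delta_rot": [0,0,0.956],"fingers": 0.9},
    {"dp": [0,0,0],"delta_rot": [0,0,0.956],"fingers": 0.9},
    {"dp": [0,0,0.1],"delta_rot": [0,0,0.956],"fingers": 0.9},
    {"dp": [0,0,0.15],"delta_rot": [0,0,0.956],"fingers": 0.9},
    {"dp": [0,0,0.15],"delta_rot": [0,0,0.956],"fingers": 0.9}
  ]
}}

```text
clock: 57.7
position: [0.4734, -0.344, 0.1185]
ee_rot: [0.001, 0.989, 0.151, 0.0]
contact_force: [0.8, -0.5, -1.3]
width: 0.0769
gripper_force: 0.0
```

Emit:
{"api": "servo_tool", "payload": {
  "moves": [
    {"dp": [0,0,0.025],"delta_rot": [0,0,0.956],"fingers": 0.9},
    {"dp": [0,0,0],"delta_rot": [0,0,0.956],"fingers": 0.9},
    {"dp": [0,0,0],"delta_rot": [0,0,0],"fingers": 0.9},
    {"dp": [0,0,0],"delta_rot": [0,0,0],"fingers": 0.9},
    {"dp": [0,0,0],"delta_rot": [0,0,0],"fingers": 0.9}
  ]
}}

```text
clock: 58.2
position: [0.4736, -0.3438, 0.1144]
ee_rot: [0.0, 0.998, 0.059, 0.0]
contact_force: [0.8, 0.4, 0.3]
width: 0.0769
gripper_force: 0.0
```

```bash
python3 look.py g 617,-16,99.8,82,100,100,1;  python3 plan.py 473.9 -343.3 69.2 -83.4
```

```text
617,-16,99.8,82,100,100,1 top 616.6 -15.2 99.7 270.5
617,-16,99.8,82,100,100,1 side 616.5 -18.2 100.2 362.9
side [ 512.2 -355.1] [28.2 70. ] 5.7
t 58.3 pos [ 473.7 -343.7  114.4] yaw -83.31 w 76.9 F [-0.   0.2 -0.6] gf 0.0
UNITS dp [ 0.001 -0.002  0.226] rotz 0.016
```

Emit:
{"api": "servo_tool", "payload": {
  "moves": [
    {"dp": [0.001,-0.001,0.08],"delta_rot": [0,0,0],"fingers": 0.9},
    {"dp": [0,0,0.08],"delta_rot": [0,0,0],"fingers": 0.9},
    {"dp": [0,0,0.05],"delta_rot": [0,0,0],"fingers": 0.9},
    {"dp": [0,0,0.017],"delta_rot": [0,0,0],"fingers": 0.9},
    {"dp": [0,0,0],"delta_rot": [0,0,0],"fingers": 0.9}
  ]
}}

```text
clock: 58.8
position: [0.4737, -0.3433, 0.0684]
ee_rot: [-0.0, 0.998, 0.058, -0.0]
contact_force: [-1.4, 0.3, -0.4]
width: 0.0763
gripper_force: 0.0
```

Emit:
{"api": "servo_tool", "payload": {
  "moves": [
    {"dp": [0,0,0],"delta_rot": [0,0,0],"fingers": 0.9},
    {"dp": [0,0,0],"delta_rot": [0,0,0],"fingers": 0.9},
    {"dp": [0,0,0],"delta_rot": [0,0,0],"fingers": 0.9}
  ]
}}

```text
clock: 59.1
position: [0.4741, -0.3436, 0.0693]
ee_rot: [0.0, 0.998, 0.058, 0.0]
contact_force: [0.9, -0.9, -0.7]
width: 0.0769
gripper_force: 0.0
```

```bash
python3 plan.py 473.9 -343.3 69.2 -83.4
```

```text
t 59.1 pos [ 474.1 -343.6   69.3] yaw -83.35 w 76.9 F [ 0.9 -0.9 -0.7] gf 0.0
UNITS dp [-0.001 -0.002  0.001] rotz 0.008
```

Emit:
{"api": "servo_tool", "payload": {
  "moves": [
    {"dp": [0,0,0],"delta_rot": [0,0,0],"fingers": 0.66},
    {"dp": [0,0,0],"delta_rot": [0,0,0],"fingers": 0.62},
    {"dp": [0,0,0],"delta_rot": [0,0,0],"fingers": 0.6},
    {"dp": [0,0,0],"delta_rot": [0,0,0],"fingers": 0.6}
  ]
}}

```text
clock: 59.5
position: [0.474, -0.3434, 0.07]
ee_rot: [0.0, 0.998, 0.058, 0.0]
contact_force: [0.5, 1.6, 7.3]
width: 0.0569
gripper_force: 83.2
```

Emit:
{"api": "servo_tool", "payload": {
  "moves": [
    {"dp": [0,0,-0.1],"delta_rot": [0,0,0],"fingers": 0.6},
    {"dp": [0,0,-0.2],"delta_rot": [0,0,0],"fingers": 0.6},
    {"dp": [0,0,-0.2],"delta_rot": [0,0,-0.956],"fingers": 0.6},
    {"dp": [0,0,-0.15],"delta_rot": [0,0,-0.956],"fingers": 0.6},
    {"dp": [0,0,-0.075],"delta_rot": [0,0,-0.956],"fingers": 0.6}
  ]
}}

```text
clock: 60.0
position: [0.4747, -0.344, 0.2172]
ee_rot: [0.002, 0.979, 0.202, 0.002]
contact_force: [-0.6, 0.6, 0.7]
width: 0.0566
gripper_force: 85.2
```

Emit:
{"api": "servo_tool", "payload": {
  "moves": [
    {"dp": [0,0,0],"delta_rot": [0,0,-0.956],"fingers": 0.6},
    {"dp": [0,0,0],"delta_rot": [0,0,-0.956],"fingers": 0.6},
    {"dp": [0,0,0],"delta_rot": [0,0,-0.956],"fingers": 0.6},
    {"dp": [0,0,0],"delta_rot": [0,0,-0.956],"fingers": 0.6},
    {"dp": [0,0,0],"delta_rot": [0,0,-0.956],"fingers": 0.6}
  ]
}}

```text
clock: 60.5
position: [0.4736, -0.3431, 0.2137]
ee_rot: [-0.0, 0.904, 0.428, -0.0]
contact_force: [0.4, 0.1, 0.3]
width: 0.0567
gripper_force: 85.2
```

Emit:
{"api": "servo_tool", "payload": {
  "moves": [
    {"dp": [0,0,0],"delta_rot": [0,0,-0.956],"fingers": 0.6},
    {"dp": [0,0,0],"delta_rot": [0,0,-0.956],"fingers": 0.6},
    {"dp": [0,0,0],"delta_rot": [0,0,-0.956],"fingers": 0.6},
    {"dp": [0,0,0],"delta_rot": [0,0,-0.956],"fingers": 0.6},
    {"dp": [0,0,0],"delta_rot": [0,0,-0.956],"fingers": 0.6}
  ]
}}

```text
clock: 61.0
position: [0.4737, -0.3432, 0.2136]
ee_rot: [-0.0, 0.777, 0.63, -0.0]
contact_force: [0.7, 0.1, -1.2]
width: 0.0563
gripper_force: 85.2
```

Emit:
{"api": "servo_tool", "payload": {
  "moves": [
    {"dp": [0,0,0],"delta_rot": [0,0,-0.956],"fingers": 0.6},
    {"dp": [0,0,0],"delta_rot": [0,0,-0.956],"fingers": 0.6},
    {"dp": [0,0,0],"delta_rot": [0,0,-0.956],"fingers": 0.6},
    {"dp": [0,0,0],"delta_rot": [0,0,-0.956],"fingers": 0.6},
    {"dp": [0.075,0.049,0],"delta_rot": [0,0,0],"fingers": 0.6}
  ]
}}

```text
clock: 61.5
position: [0.4806, -0.3279, 0.2137]
ee_rot: [0.0, 0.645, 0.764, -0.0]
contact_force: [0.0, -0.4, -0.7]
width: 0.0569
gripper_force: 85.2
```

Emit:
{"api": "servo_tool", "payload": {
  "moves": [
    {"dp": [0.149,0.098,0],"delta_rot": [0,0,0],"fingers": 0.6},
    {"dp": [0.164,0.108,0],"delta_rot": [0,0,0],"fingers": 0.6},
    {"dp": [0.172,0.113,0],"delta_rot": [0,0,0],"fingers": 0.6},
    {"dp": [0.172,0.113,0],"delta_rot": [0,0,0],"fingers": 0.6},
    {"dp": [0.172,0.113,0],"delta_rot": [0,0,0],"fingers": 0.6}
  ]
}}

```text
clock: 62.0
position: [0.5606, -0.1422, 0.2138]
ee_rot: [-0.0, 0.645, 0.764, 0.0]
contact_force: [0.5, 0.5, -0.1]
width: 0.0563
gripper_force: 85.2
```

Emit:
{"api": "servo_tool", "payload": {
  "moves": [
    {"dp": [0.164,0.108,0],"delta_rot": [0,0,0],"fingers": 0.6},
    {"dp": [0.149,0.098,0],"delta_rot": [0,0,0],"fingers": 0.6},
    {"dp": [0.12,0.079,0],"delta_rot": [0,0,0],"fingers": 0.6},
    {"dp": [0.097,0.064,0],"delta_rot": [0,0,0],"fingers": 0.6},
    {"dp": [0.058,0.043,0],"delta_rot": [0,0,0],"fingers": 0.6}
  ]
}}

```text
clock: 62.5
position: [0.6177, -0.0128, 0.2136]
ee_rot: [-0.0, 0.644, 0.765, 0.0]
contact_force: [0.3, -0.1, -0.9]
width: 0.0565
gripper_force: 85.2
```

Emit:
{"api": "servo_tool", "payload": {
  "moves": [
    {"dp": [0,0,0.05],"delta_rot": [0,0,0],"fingers": 0.6},
    {"dp": [0,0,0.1],"delta_rot": [0,0,0],"fingers": 0.6},
    {"dp": [0,0,0.09],"delta_rot": [0,0,0],"fingers": 0.6},
    {"dp": [0,0,0.03],"delta_rot": [0,0,0],"fingers": 0.6},
    {"dp": [0,0,0],"delta_rot": [0,0,0],"fingers": 0.6}
  ]
}}

```text
clock: 63.0
position: [0.6164, -0.0165, 0.1583]
ee_rot: [-0.001, 0.645, 0.764, -0.001]
contact_force: [-0.1, 0.0, -0.8]
width: 0.0567
gripper_force: 85.1
```

Emit:
{"api": "servo_tool", "payload": {
  "moves": [
    {"dp": [0,0,0],"delta_rot": [0,0,0],"fingers": 0.6},
    {"dp": [0,0,0],"delta_rot": [0,0,0],"fingers": 0.6}
  ]
}}

```text
clock: 63.2
position: [0.6181, -0.0162, 0.1607]
ee_rot: [0.001, 0.645, 0.765, 0.0]
contact_force: [0.4, -0.4, -0.4]
width: 0.0566
gripper_force: 85.2
```

```bash
python3 plan.py 617.2 -16.0 151.5 9.8
```

```text
t 63.2 pos [618.1 -16.2 160.7] yaw 9.73 w 56.6 F [ 0.4 -0.4 -0.4] gf 85.2
UNITS dp [ 0.002 -0.004  0.046] rotz -0.012
```

Emit:
{"api": "servo_tool", "payload": {
  "moves": [
    {"dp": [0.002,-0.002,0.022],"delta_rot": [0,0,-0.01],"fingers": 0.6},
    {"dp": [0,0,0.014],"delta_rot": [0,0,0],"fingers": 0.6},
    {"dp": [0,0,0.01],"delta_rot": [0,0,0],"fingers": 0.6},
    {"dp": [0,0,0],"delta_rot": [0,0,0],"fingers": 0.6},
    {"dp": [0,0,0],"delta_rot": [0,0,0],"fingers": 0.6}
  ]
}}

```text
clock: 63.7
position: [0.617, -0.0155, 0.1521]
ee_rot: [0.0, 0.644, 0.765, 0.0]
contact_force: [-2.4, 0.0, 8.4]
width: 0.0565
gripper_force: 86.3
```

```bash
python3 plan.py 453.4 374.3 212 84.2
```

```text
t 63.7 pos [617.  -15.5 152.1] yaw 9.83 w 56.5 F [-2.4  0.   8.4] gf 86.3
UNITS dp [ 2.06  -0.473 -0.3  ] rotz -12.98
```

Emit:
{"api": "servo_tool", "payload": {
  "moves": [
    {"dp": [0,0,0],"delta_rot": [0,0,0],"fingers": 0.9},
    {"dp": [0,0,0],"delta_rot": [0,0,0],"fingers": 0.9},
    {"dp": [0,0,0],"delta_rot": [0,0,0],"fingers": 0.9},
    {"dp": [0,0,-0.1],"delta_rot": [0,0,0],"fingers": 0.9},
    {"dp": [0,0,-0.2],"delta_rot": [0,0,0],"fingers": 0.9}
  ]
}}

```text
clock: 64.2
position: [0.6151, -0.0152, 0.2074]
ee_rot: [-0.004, 0.644, 0.765, -0.002]
contact_force: [1.4, 0.3, 0.4]
width: 0.077
gripper_force: 0.0
```

Emit:
{"api": "servo_tool", "payload": {
  "moves": [
    {"dp": [0.103,-0.024,0],"delta_rot": [0,0,0],"fingers": 0.9},
    {"dp": [0.206,-0.047,0],"delta_rot": [0,0,0],"fingers": 0.9},
    {"dp": [0.227,-0.052,0],"delta_rot": [0,0,0],"fingers": 0.9},
    {"dp": [0.237,-0.054,0],"delta_rot": [0,0,0],"fingers": 0.9},
    {"dp": [0.237,-0.054,0],"delta_rot": [0,0,0],"fingers": 0.9}
  ]
}}

```text
clock: 64.7
position: [0.5363, 0.1771, 0.2102]
ee_rot: [-0.0, 0.644, 0.765, -0.0]
contact_force: [-0.1, 0.8, 0.2]
width: 0.0768
gripper_force: 0.0
```

Emit:
{"api": "servo_tool", "payload": {
  "moves": [
    {"dp": [0.237,-0.054,0],"delta_rot": [0,0,0],"fingers": 0.9},
    {"dp": [0.227,-0.052,0],"delta_rot": [0,0,0],"fingers": 0.9},
    {"dp": [0.206,-0.047,0],"delta_rot": [0,0,0],"fingers": 0.9},
    {"dp": [0.165,-0.038,0],"delta_rot": [0,0,0],"fingers": 0.9},
    {"dp": [0.134,-0.031,0],"delta_rot": [0,0,0],"fingers": 0.9}
  ]
}}

```text
clock: 65.2
position: [0.4591, 0.361, 0.2102]
ee_rot: [-0.0, 0.643, 0.766, -0.0]
contact_force: [0.3, 0.2, -0.3]
width: 0.0768
gripper_force: 0.0
```

Emit:
{"api": "servo_tool", "payload": {
  "moves": [
    {"dp": [0.081,-0.02,0],"delta_rot": [0,0,-0.927],"fingers": 0.9},
    {"dp": [0,0,0],"delta_rot": [0,0,-0.927],"fingers": 0.9},
    {"dp": [0,0,0],"delta_rot": [0,0,-0.927],"fingers": 0.9},
    {"dp": [0,0,0],"delta_rot": [0,0,-0.927],"fingers": 0.9},
    {"dp": [0,0,0],"delta_rot": [0,0,-0.927],"fingers": 0.9}
  ]
}}

```text
clock: 65.7
position: [0.4535, 0.3745, 0.21]
ee_rot: [-0.0, 0.449, 0.893, -0.0]
contact_force: [0.6, -0.2, -0.3]
width: 0.0771
gripper_force: 0.0
```

Emit:
{"api": "servo_tool", "payload": {
  "moves": [
    {"dp": [0,0,0],"delta_rot": [0,0,-0.927],"fingers": 0.9},
    {"dp": [0,0,0],"delta_rot": [0,0,-0.927],"fingers": 0.9},
    {"dp": [0,0,0],"delta_rot": [0,0,-0.927],"fingers": 0.9},
    {"dp": [0,0,0],"delta_rot": [0,0,-0.927],"fingers": 0.9},
    {"dp": [0,0,0],"delta_rot": [0,0,-0.927],"fingers": 0.9}
  ]
}}

```text
clock: 66.2
position: [0.4536, 0.3744, 0.2101]
ee_rot: [-0.0, 0.232, 0.973, -0.0]
contact_force: [0.7, 0.5, 0.5]
width: 0.0768
gripper_force: 0.0
```

Emit:
{"api": "servo_tool", "payload": {
  "moves": [
    {"dp": [0,0,0.1],"delta_rot": [0,0,-0.927],"fingers": 0.9},
    {"dp": [0,0,0.15],"delta_rot": [0,0,-0.927],"fingers": 0.9},
    {"dp": [0,0,0.15],"delta_rot": [0,0,-0.927],"fingers": 0.9},
    {"dp": [0,0,0.075],"delta_rot": [0,0,-0.927],"fingers": 0.9},
    {"dp": [0,0,0],"delta_rot": [0,0,0],"fingers": 0.9}
  ]
}}

```text
clock: 66.7
position: [0.4521, 0.3734, 0.1127]
ee_rot: [-0.002, 0.051, 0.999, -0.002]
contact_force: [0.2, -0.3, 0.5]
width: 0.0773
gripper_force: 0.0
```

Emit:
{"api": "servo_tool", "payload": {
  "moves": [
    {"dp": [0,0,0],"delta_rot": [0,0,0],"fingers": 0.9},
    {"dp": [0,0,0],"delta_rot": [0,0,0],"fingers": 0.9},
    {"dp": [0,0,0],"delta_rot": [0,0,0],"fingers": 0.9}
  ]
}}

```text
clock: 67.0
position: [0.4543, 0.3748, 0.1167]
ee_rot: [0.001, 0.051, 0.999, 0.001]
contact_force: [-0.1, 0.7, 0.1]
width: 0.0769
gripper_force: 0.0
```

```bash
python3 look.py i 617,-16,99.8,88,104,104,1;  python3 plan.py 453.4 374.3 71.3 84.2
```

```text
617,-16,99.8,88,104,104,1 top 617.3 -14.1 99.8 284.8
617,-16,99.8,88,104,104,1 side 617.9 -16.4 100.0 348.0
top [643.5 -12.9] [ 83.  107.1] 9.7
side [634.4  54.8] [114.3 113.6] 9.7
t 67.1 pos [454.  374.6 116.5] yaw 84.15 w 76.7 F [0.4 0.1 0.3] gf 0.0
UNITS dp [ 0.003 -0.002  0.226] rotz -0.009
```

Emit:
{"api": "servo_tool", "payload": {
  "moves": [
    {"dp": [0.003,-0.002,0.08],"delta_rot": [0,0,0],"fingers": 0.9},
    {"dp": [0,0,0.08],"delta_rot": [0,0,0],"fingers": 0.9},
    {"dp": [0,0,0.05],"delta_rot": [0,0,0],"fingers": 0.9},
    {"dp": [0,0,0.016],"delta_rot": [0,0,0],"fingers": 0.9},
    {"dp": [0,0,0],"delta_rot": [0,0,0],"fingers": 0.9}
  ]
}}

```text
clock: 67.6
position: [0.453, 0.374, 0.0701]
ee_rot: [-0.0, 0.051, 0.999, -0.0]
contact_force: [-0.0, -0.4, 0.1]
width: 0.0768
gripper_force: 0.0
```

Emit:
{"api": "servo_tool", "payload": {
  "moves": [
    {"dp": [0,0,0],"delta_rot": [0,0,0],"fingers": 0.9},
    {"dp": [0,0,0],"delta_rot": [0,0,0],"fingers": 0.62},
    {"dp": [0,0,0],"delta_rot": [0,0,0],"fingers": 0.6},
    {"dp": [0,0,0],"delta_rot": [0,0,0],"fingers": 0.6},
    {"dp": [0,0,0],"delta_rot": [0,0,0],"fingers": 0.6}
  ]
}}

```text
clock: 68.1
position: [0.4535, 0.3745, 0.0718]
ee_rot: [0.001, 0.051, 0.999, 0.001]
contact_force: [-0.3, -0.4, 5.5]
width: 0.0571
gripper_force: 85.9
```

Emit:
{"api": "servo_tool", "payload": {
  "moves": [
    {"dp": [0,0,-0.1],"delta_rot": [0,0,0],"fingers": 0.6},
    {"dp": [0,0,-0.2],"delta_rot": [0,0,0],"fingers": 0.6},
    {"dp": [0,0,-0.2],"delta_rot": [0,0,0.927],"fingers": 0.6},
    {"dp": [0,0,-0.15],"delta_rot": [0,0,0.927],"fingers": 0.6},
    {"dp": [0,0,-0.095],"delta_rot": [0,0,0.927],"fingers": 0.6}
  ]
}}

```text
clock: 68.6
position: [0.4534, 0.3744, 0.2221]
ee_rot: [0.001, 0.191, 0.982, 0.001]
contact_force: [0.7, 0.1, -2.8]
width: 0.0572
gripper_force: 86.9
```

Emit:
{"api": "servo_tool", "payload": {
  "moves": [
    {"dp": [0,0,0],"delta_rot": [0,0,0.927],"fingers": 0.6},
    {"dp": [0,0,0],"delta_rot": [0,0,0.927],"fingers": 0.6},
    {"dp": [0,0,0],"delta_rot": [0,0,0.927],"fingers": 0.6},
    {"dp": [0,0,0],"delta_rot": [0,0,0.927],"fingers": 0.6},
    {"dp": [0,0,0],"delta_rot": [0,0,0.927],"fingers": 0.6}
  ]
}}

```text
clock: 69.1
position: [0.4525, 0.3737, 0.219]
ee_rot: [-0.0, 0.411, 0.912, -0.0]
contact_force: [-0.3, 0.3, -3.8]
width: 0.0576
gripper_force: 86.9
```

Emit:
{"api": "servo_tool", "payload": {
  "moves": [
    {"dp": [0,0,0],"delta_rot": [0,0,0.927],"fingers": 0.6},
    {"dp": [0,0,0],"delta_rot": [0,0,0.927],"fingers": 0.6},
    {"dp": [0,0,0],"delta_rot": [0,0,0.927],"fingers": 0.6},
    {"dp": [0,0,0],"delta_rot": [0,0,0.927],"fingers": 0.6},
    {"dp": [0,0,0],"delta_rot": [0,0,0.927],"fingers": 0.6}
  ]
}}

```text
clock: 69.6
position: [0.4526, 0.3738, 0.219]
ee_rot: [-0.0, 0.609, 0.793, -0.0]
contact_force: [-0.0, 0.2, -2.5]
width: 0.0574
gripper_force: 86.9
```

Emit:
{"api": "servo_tool", "payload": {
  "moves": [
    {"dp": [0,0,0],"delta_rot": [0,0,0.927],"fingers": 0.6},
    {"dp": [-0.082,0.022,0],"delta_rot": [0,0,0],"fingers": 0.6},
    {"dp": [-0.134,0.031,0],"delta_rot": [0,0,0],"fingers": 0.6},
    {"dp": [-0.165,0.038,0],"delta_rot": [0,0,0],"fingers": 0.6},
    {"dp": [-0.206,0.047,0],"delta_rot": [0,0,0],"fingers": 0.6}
  ]
}}

```text
clock: 70.1
position: [0.5002, 0.2618, 0.2191]
ee_rot: [0.0, 0.643, 0.766, -0.0]
contact_force: [1.5, 0.2, -2.4]
width: 0.0577
gripper_force: 86.9
```

Emit:
{"api": "servo_tool", "payload": {
  "moves": [
    {"dp": [-0.227,0.052,0],"delta_rot": [0,0,0],"fingers": 0.6},
    {"dp": [-0.237,0.054,0],"delta_rot": [0,0,0],"fingers": 0.6},
    {"dp": [-0.237,0.054,0],"delta_rot": [0,0,0],"fingers": 0.6},
    {"dp": [-0.237,0.054,0],"delta_rot": [0,0,0],"fingers": 0.6},
    {"dp": [-0.227,0.052,0],"delta_rot": [0,0,0],"fingers": 0.6}
  ]
}}

```text
clock: 70.6
position: [0.5924, 0.0394, 0.2193]
ee_rot: [0.0, 0.644, 0.765, -0.0]
contact_force: [1.3, 0.7, -2.7]
width: 0.0579
gripper_force: 86.9
```

Emit:
{"api": "servo_tool", "payload": {
  "moves": [
    {"dp": [-0.206,0.047,0],"delta_rot": [0,0,0],"fingers": 0.6},
    {"dp": [-0.103,0.024,0],"delta_rot": [0,0,0],"fingers": 0.6},
    {"dp": [0,0,0],"delta_rot": [0,0,0],"fingers": 0.6},
    {"dp": [0,0,0],"delta_rot": [0,0,0],"fingers": 0.6},
    {"dp": [0,0,0.05],"delta_rot": [0,0,0],"fingers": 0.6}
  ]
}}

```text
clock: 71.1
position: [0.617, -0.0155, 0.2102]
ee_rot: [0.001, 0.644, 0.765, 0.001]
contact_force: [-0.2, 0.2, -3.7]
width: 0.0574
gripper_force: 87.0
```

Emit:
{"api": "servo_tool", "payload": {
  "moves": [
    {"dp": [0,0,0.09],"delta_rot": [0,0,0],"fingers": 0.6},
    {"dp": [0,0,0.08],"delta_rot": [0,0,0],"fingers": 0.6},
    {"dp": [0,0,0.03],"delta_rot": [0,0,0],"fingers": 0.6},
    {"dp": [0,0,0],"delta_rot": [0,0,0],"fingers": 0.6},
    {"dp": [0,0,0],"delta_rot": [0,0,0],"fingers": 0.6}
  ]
}}

```text
clock: 71.6
position: [0.617, -0.0153, 0.1696]
ee_rot: [0.0, 0.644, 0.765, 0.0]
contact_force: [0.2, 0.9, -2.6]
width: 0.0577
gripper_force: 86.8
```

```bash
python3 plan.py 617.2 -15.8 159.5 9.8
```

```text
t 71.6 pos [617.  -15.3 169.6] yaw 9.88 w 57.7 F [ 0.2  0.9 -2.6] gf 86.8
UNITS dp [-0.002  0.001  0.051] rotz 0.015
```

Emit:
{"api": "servo_tool", "payload": {
  "moves": [
    {"dp": [0.002,0.001,0.024],"delta_rot": [0,0,0.012],"fingers": 0.6},
    {"dp": [0,0,0.015],"delta_rot": [0,0,0],"fingers": 0.6},
    {"dp": [0,0,0.012],"delta_rot": [0,0,0],"fingers": 0.6},
    {"dp": [0,0,0],"delta_rot": [0,0,0],"fingers": 0.6},
    {"dp": [0,0,0],"delta_rot": [0,0,0],"fingers": 0.6}
  ]
}}

```text
clock: 72.1
position: [0.617, -0.0155, 0.1599]
ee_rot: [0.0, 0.644, 0.765, 0.0]
contact_force: [-1.8, 0.5, 3.8]
width: 0.0575
gripper_force: 87.6
```

```bash
python3 plan.py 450 230 220 9.8
```

```text
t 72.1 pos [617.  -15.5 159.9] yaw 9.75 w 57.5 F [-1.8  0.5  3.8] gf 87.6
UNITS dp [ 1.351 -0.615 -0.301] rotz -0.008
```

Contact. I release, back off to the left and check the pile and the rider.

Emit:
{"api": "servo_tool", "payload": {
  "moves": [
    {"dp": [0,0,0],"delta_rot": [0,0,0],"fingers": 0.9},
    {"dp": [0,0,0],"delta_rot": [0,0,0],"fingers": 0.9},
    {"dp": [0,0,0],"delta_rot": [0,0,0],"fingers": 0.9},
    {"dp": [0,0,-0.1],"delta_rot": [0,0,0],"fingers": 0.9},
    {"dp": [0,0,-0.2],"delta_rot": [0,0,0],"fingers": 0.9}
  ]
}}

```text
clock: 72.6
position: [0.6152, -0.0153, 0.2163]
ee_rot: [-0.003, 0.645, 0.765, -0.002]
contact_force: [0.8, -0.4, -0.0]
width: 0.0767
gripper_force: 0.0
```

Emit:
{"api": "servo_tool", "payload": {
  "moves": [
    {"dp": [0.1,-0.05,0],"delta_rot": [0,0,0],"fingers": 0.7},
    {"dp": [0.2,-0.1,0],"delta_rot": [0,0,0],"fingers": 0.7},
    {"dp": [0.22,-0.1,0],"delta_rot": [0,0,0],"fingers": 0.7},
    {"dp": [0.22,-0.1,0],"delta_rot": [0,0,0],"fingers": 0.7},
    {"dp": [0.22,-0.1,0],"delta_rot": [0,0,0],"fingers": 0.7}
  ]
}}

```text
clock: 73.1
position: [0.4948, 0.1597, 0.2191]
ee_rot: [0.0, 0.645, 0.764, 0.0]
contact_force: [1.4, 0.7, 0.1]
width: 0.0595
gripper_force: 0.0
```

Emit:
{"api": "servo_tool", "payload": {
  "moves": [
    {"dp": [0.2,-0.1,0],"delta_rot": [0,0,0],"fingers": 0.7},
    {"dp": [0.14,-0.05,0],"delta_rot": [0,0,0],"fingers": 0.7},
    {"dp": [0.05,-0.015,0],"delta_rot": [0,0,0],"fingers": 0.7},
    {"dp": [0,0,0],"delta_rot": [0,0,0],"fingers": 0.7}
  ]
}}

```text
clock: 73.5
position: [0.4498, 0.2306, 0.2192]
ee_rot: [0.0, 0.643, 0.765, 0.0]
contact_force: [-0.2, -0.1, -1.2]
width: 0.0595
gripper_force: 0.0
```

```bash
python3 look.py j 617,-16,99.8,100,100,100,1
python3 - <<'E'
from h import *
o=[cv2.resize(ortho(np.load(n+"_j.npz")["im"],imaging.calibration(n),z,*b,s)[:,:,::-1],(400,560)) for n,z,b,s in(("top",.1,(.42,.70,-.13,.07),2000),("side",.1,(.42,.70,-.13,.07),2000))]
cv2.imwrite("pics/p7.png",np.hstack(o))
o=[ortho(np.load(n+"_j.npz")["im"],imaging.calibration(n),.02,.53,.67,-.15,-.05,4000)[:,:,::-1] for n in("top","side")]
cv2.imwrite("pics/rider.png",np.hstack(o)); print(np.hstack(o).shape)
E
```

```text
617,-16,99.8,100,100,100,1 top 616.8 -14.2 99.7 240.7
617,-16,99.8,100,100,100,1 side 615.3 -16.8 99.7 464.8
(560, 798, 3)
```

View pics/p7.png

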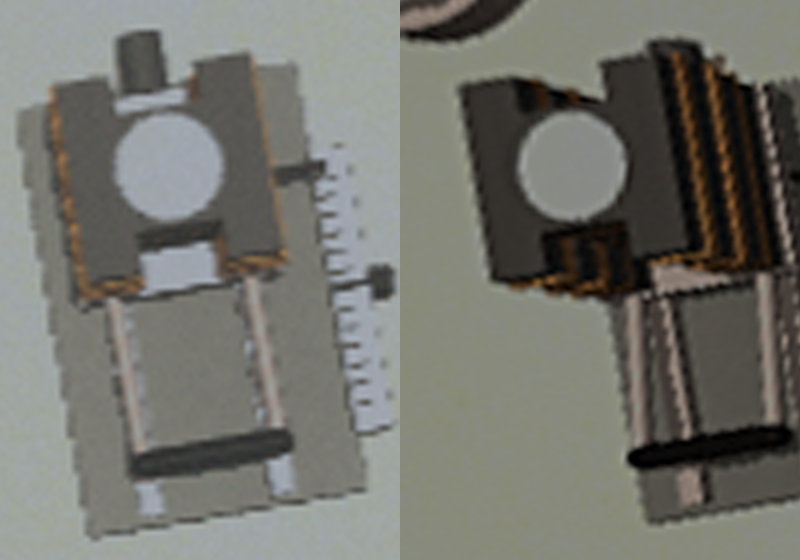

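View pics/rider.png

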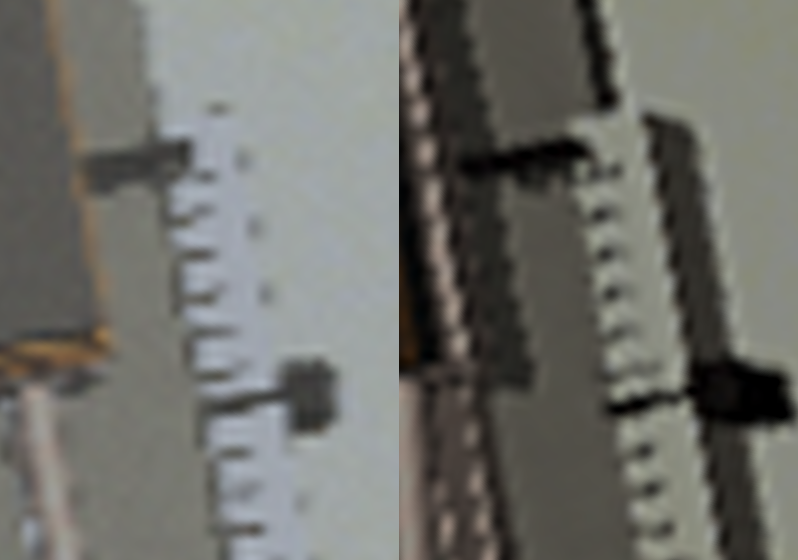

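The top picture shows the finished pile: the last plate squared, bed visible through the notches at (180,265), and brown sheet edges between the plates. In the scale crop the pointer tip is at (190,152) and the rider line at (245,401), so about 64 mm of travel along the sled. Now I go to the handle.

Emit:
{"api": "servo_tool", "payload": {
  "moves": [
    {"dp": [-0.08,-0.01,0],"delta_rot": [0,0,0],"fingers": 0.55},
    {"dp": [-0.18,-0.01,0],"delta_rot": [0,0,0],"fingers": 0.55},
    {"dp": [-0.2,-0.01,0],"delta_rot": [0,0,0],"fingers": 0.55},
    {"dp": [-0.22,-0.01,0],"delta_rot": [0,0,0],"fingers": 0.55},
    {"dp": [-0.22,-0.01,0],"delta_rot": [0,0,0],"fingers": 0.55}
  ]
}}

```text
clock: 74.1
position: [0.4714, 0.0475, 0.2191]
ee_rot: [0.001, 0.645, 0.764, -0.0]
contact_force: [0.7, -0.0, 1.0]
width: 0.047
gripper_force: 0.0
```

Emit:
{"api": "servo_tool", "payload": {
  "moves": [
    {"dp": [-0.2,-0.01,0],"delta_rot": [0,0,0],"fingers": 0.55},
    {"dp": [-0.15,-0.01,0],"delta_rot": [0,0,0],"fingers": 0.55},
    {"dp": [-0.07,-0.008,0.05],"delta_rot": [0,0,0],"fingers": 0.55},
    {"dp": [-0.033,-0.005,0.1],"delta_rot": [0,0,0],"fingers": 0.55},
    {"dp": [0,0,0.1],"delta_rot": [0,0,0],"fingers": 0.55}
  ]
}}

```text
clock: 74.6
position: [0.4798, -0.0416, 0.1681]
ee_rot: [0.0, 0.646, 0.764, 0.0]
contact_force: [-0.0, -0.2, 0.3]
width: 0.0472
gripper_force: 0.0
```

Emit:
{"api": "servo_tool", "payload": {
  "moves": [
    {"dp": [0,0,0.05],"delta_rot": [0,0,0],"fingers": 0.55},
    {"dp": [0,0,0],"delta_rot": [0,0,0],"fingers": 0.55},
    {"dp": [0,0,0],"delta_rot": [0,0,0],"fingers": 0.55},
    {"dp": [0,0,0],"delta_rot": [0,0,0],"fingers": 0.55}
  ]
}}

```text
clock: 75.0
position: [0.4802, -0.0397, 0.1598]
ee_rot: [0.001, 0.644, 0.765, 0.0]
contact_force: [-0.2, 0.8, 0.1]
width: 0.0474
gripper_force: 0.0
```

```bash
python3 plan.py 480 -38.8 103 9.8
python3 - <<'E'
from h import *
print({n:w2px(imaging.calibration(n),[[.479,-.039,.044]]) for n in("top","side")})
for n in ("top","side"):
    A=ortho(np.load(n+"_j.npz")["im"],imaging.calibration(n),.044,.43,.53,-.09,.02,4000)
    m=(A.max(2)<60).astype(np.uint8) if n=="top" else (A.max(2)<30).astype(np.uint8)
    k=max(cv2.findContours(m,cv2.RETR_EXTERNAL,cv2.CHAIN_APPROX_NONE)[0],key=cv2.contourArea)
    r=cv2.minAreaRect(k); print(n,.53-r[0][1]/4000,.02-r[0][0]/4000,np.array(r[1])/4,r[2])
E
```

```text
t 75.0 pos [480.2 -39.7 159.8] yaw 9.78 w 47.4 F [-0.2  0.8  0.1] gf 0.0
UNITS dp [ 0.004 -0.     0.284] rotz -0.004
{'top': array([[343.24042729, 279.95828333]]), 'side': array([[304.57377167, 255.06975569]])}
top 0.4780574340820313 -0.03709459686279297 [13.72731495 83.80239105] 80.53767395019531
side 0.478689437866211 -0.040597023010253905 [15.97527313 89.05846405] 81.9455795288086
```

Emit:
{"api": "servo_tool", "payload": {
  "moves": [
    {"dp": [0.003,-0.008,0.08],"delta_rot": [0,0,0],"fingers": 0.55},
    {"dp": [0,0,0.1],"delta_rot": [0,0,0],"fingers": 0.55},
    {"dp": [0,0,0.07],"delta_rot": [0,0,0],"fingers": 0.55},
    {"dp": [0,0,0.03],"delta_rot": [0,0,0],"fingers": 0.55},
    {"dp": [0,0,0],"delta_rot": [0,0,0],"fingers": 0.55}
  ]
}}

```text
clock: 75.5
position: [0.4779, -0.0392, 0.1031]
ee_rot: [-0.0, 0.644, 0.765, -0.0]
contact_force: [-0.3, 0.2, 1.0]
width: 0.0471
gripper_force: 0.0
```

Emit:
{"api": "servo_tool", "payload": {
  "moves": [
    {"dp": [0,0,0],"delta_rot": [0,0,0],"fingers": 0.3},
    {"dp": [0,0,0],"delta_rot": [0,0,0],"fingers": 0.22},
    {"dp": [0,0,0],"delta_rot": [0,0,0],"fingers": 0.1},
    {"dp": [0,0,0],"delta_rot": [0,0,0],"fingers": 0.1},
    {"dp": [0,0,0],"delta_rot": [0,0,0],"fingers": 0.1}
  ],
  "force": 60
}}

```text
clock: 76.0
position: [0.4789, -0.0395, 0.1041]
ee_rot: [0.001, 0.644, 0.765, 0.001]
contact_force: [0.4, 1.6, 7.3]
width: 0.012
gripper_force: 58.7
```

```bash
python3 look.py k; python3 plan.py 478.4 -39 103 9.8
```

```text
t 76.1 pos [478.9 -39.5 104.1] yaw 9.74 w 11.8 F [0.3 2.  6.5] gf 58.7
UNITS dp [ 0.003 -0.002  0.005] rotz -0.01
```

Emit:
{"api": "servo_tool", "payload": {
  "moves": [
    {"dp": [0,-0.01,0],"delta_rot": [0,0,0],"fingers": 0.1},
    {"dp": [0,-0.02,0],"delta_rot": [0,0,0],"fingers": 0.1},
    {"dp": [0,-0.03,0],"delta_rot": [0,0,0],"fingers": 0.1},
    {"dp": [0,-0.04,0],"delta_rot": [0,0,0],"fingers": 0.1},
    {"dp": [0,-0.04,0],"delta_rot": [0,0,0],"fingers": 0.1}
  ]
}}

```text
clock: 76.6
position: [0.4537, -0.0439, 0.1041]
ee_rot: [0.003, 0.645, 0.764, 0.003]
contact_force: [7.1, 5.9, 1.2]
width: 0.0117
gripper_force: 58.7
```

Emit:
{"api": "servo_tool", "payload": {
  "moves": [
    {"dp": [0,-0.04,0],"delta_rot": [0,0,0],"fingers": 0.1},
    {"dp": [0,-0.04,0],"delta_rot": [0,0,0],"fingers": 0.1},
    {"dp": [0,-0.04,0],"delta_rot": [0,0,0],"fingers": 0.1},
    {"dp": [0,-0.03,0],"delta_rot": [0,0,0],"fingers": 0.1},
    {"dp": [0,-0.01,0],"delta_rot": [0,0,0],"fingers": 0.1}
  ]
}}

```text
clock: 77.1
position: [0.4216, -0.0495, 0.1041]
ee_rot: [0.003, 0.645, 0.764, 0.003]
contact_force: [7.5, 6.4, 1.9]
width: 0.0118
gripper_force: 58.8
```

```bash
python3 look.py m; python3 plan.py 478.4 -39 103 9.8;  python3 - <<'E'
from h import *
o=[cv2.resize(ortho(np.load(n+"_m.npz")["im"],imaging.calibration(n),.02,.54,.59,-.145,-.095,8000)[:,:,::-1],(400,400)) for n in("top","side")]
cv2.imwrite("pics/draw1.png",np.hstack(o))
E
```

```text
t 77.2 pos [421.5 -49.5 104.1] yaw 9.66 w 11.7 F [5.  4.9 2.2] gf 58.8
UNITS dp [0.004 0.289 0.006] rotz -0.024
```

View pics/draw1.png

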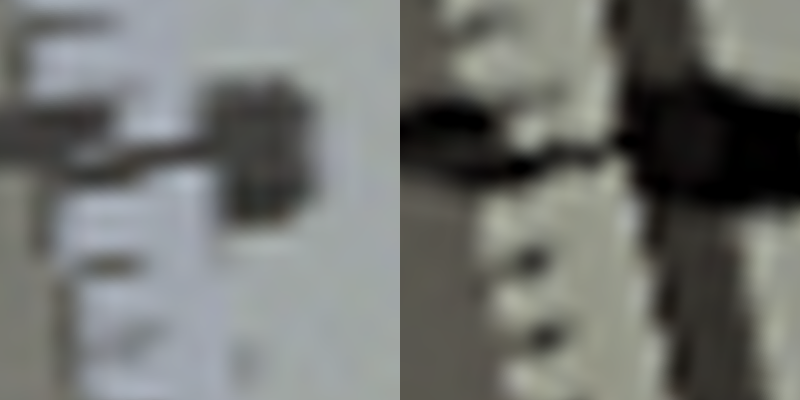

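The pointer tip centre is at (100,118) and the rider line at (100,168), so there are about 6 mm to go.

Emit:
{"api": "servo_tool", "payload": {
  "moves": [
    {"dp": [0,-0.015,0],"delta_rot": [0,0,0],"fingers": 0.1},
    {"dp": [0,-0.01,0],"delta_rot": [0,0,0],"fingers": 0.1},
    {"dp": [0,-0.005,0],"delta_rot": [0,0,0],"fingers": 0.1},
    {"dp": [0,0,0],"delta_rot": [0,0,0],"fingers": 0.1}
  ]
}}

```text
clock: 77.6
position: [0.416, -0.0505, 0.1041]
ee_rot: [0.003, 0.645, 0.764, 0.003]
contact_force: [6.6, 6.0, 2.6]
width: 0.012
gripper_force: 58.9
```

```bash
python3 look.py n; python3 plan.py 478.9 -39.5 103 9.8;  python3 - <<'E'
from h import *
o=[cv2.resize(ortho(np.load(n+"_n.npz")["im"],imaging.calibration(n),.02,.54,.59,-.145,-.095,8000)[:,:,::-1],(400,400)) for n in("top","side")]
cv2.imwrite("pics/draw2.png",np.hstack(o))
E
```

```text
t 77.7 pos [416.  -50.5 104.1] yaw 9.66 w 12.0 F [6.4 4.7 2.5] gf 58.9
UNITS dp [0.001 0.319 0.005] rotz -0.025
```

View pics/draw2.png

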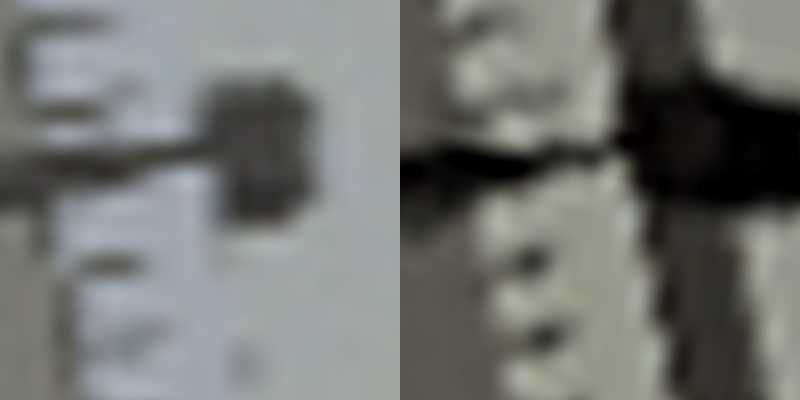

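Pointer and rider line now coincide at about (110,165). I hold for about two seconds and then guide the sled home.

Emit:
{"api": "servo_tool", "payload": {
  "moves": [
    {"dp": [0,0,0],"delta_rot": [0,0,0],"fingers": 0.1},
    {"dp": [0,0,0],"delta_rot": [0,0,0],"fingers": 0.1},
    {"dp": [0,0,0],"delta_rot": [0,0,0],"fingers": 0.1},
    {"dp": [0,0,0],"delta_rot": [0,0,0],"fingers": 0.1},
    {"dp": [0,0,0],"delta_rot": [0,0,0],"fingers": 0.1}
  ]
}}

```text
clock: 78.2
position: [0.416, -0.0505, 0.1041]
ee_rot: [0.003, 0.645, 0.764, 0.003]
contact_force: [7.6, 6.2, 3.8]
width: 0.0117
gripper_force: 58.9
```

Emit:
{"api": "servo_tool", "payload": {
  "moves": [
    {"dp": [0,0,0],"delta_rot": [0,0,0],"fingers": 0.1},
    {"dp": [0,0,0],"delta_rot": [0,0,0],"fingers": 0.1},
    {"dp": [0,0,0],"delta_rot": [0,0,0],"fingers": 0.1},
    {"dp": [0,0,0],"delta_rot": [0,0,0],"fingers": 0.1},
    {"dp": [0,0,0],"delta_rot": [0,0,0],"fingers": 0.1}
  ]
}}

```text
clock: 78.7
position: [0.416, -0.0505, 0.1041]
ee_rot: [0.003, 0.645, 0.764, 0.003]
contact_force: [6.1, 6.0, 2.8]
width: 0.0115
gripper_force: 58.9
```

Emit:
{"api": "servo_tool", "payload": {
  "moves": [
    {"dp": [0,0,0],"delta_rot": [0,0,0],"fingers": 0.1},
    {"dp": [0,0,0],"delta_rot": [0,0,0],"fingers": 0.1},
    {"dp": [0,0,0],"delta_rot": [0,0,0],"fingers": 0.1},
    {"dp": [0,0,0],"delta_rot": [0,0,0],"fingers": 0.1},
    {"dp": [0,0,0],"delta_rot": [0,0,0],"fingers": 0.1}
  ]
}}

```text
clock: 79.2
position: [0.416, -0.0505, 0.1041]
ee_rot: [0.003, 0.645, 0.764, 0.003]
contact_force: [6.1, 5.5, 3.5]
width: 0.0116
gripper_force: 58.9
```

Emit:
{"api": "servo_tool", "payload": {
  "moves": [
    {"dp": [0,0,0],"delta_rot": [0,0,0],"fingers": 0.1},
    {"dp": [0,0,0],"delta_rot": [0,0,0],"fingers": 0.1},
    {"dp": [0,0,0],"delta_rot": [0,0,0],"fingers": 0.1},
    {"dp": [0,0,0],"delta_rot": [0,0,0],"fingers": 0.1},
    {"dp": [0,0,0],"delta_rot": [0,0,0],"fingers": 0.1}
  ]
}}

```text
clock: 79.7
position: [0.416, -0.0505, 0.1041]
ee_rot: [0.003, 0.645, 0.764, 0.003]
contact_force: [6.3, 4.8, 2.6]
width: 0.0123
gripper_force: 58.9
```

Emit:
{"api": "servo_tool", "payload": {
  "moves": [
    {"dp": [0,0.01,0],"delta_rot": [0,0,0],"fingers": 0.1},
    {"dp": [0,0.015,0],"delta_rot": [0,0,0],"fingers": 0.1},
    {"dp": [0,0.02,0],"delta_rot": [0,0,0],"fingers": 0.1},
    {"dp": [0,0.025,0],"delta_rot": [0,0,0],"fingers": 0.1},
    {"dp": [0,0.03,0],"delta_rot": [0,0,0],"fingers": 0.1}
  ]
}}

```text
clock: 80.2
position: [0.4346, -0.0472, 0.1041]
ee_rot: [0.002, 0.645, 0.764, 0.001]
contact_force: [2.7, 2.5, 6.0]
width: 0.0119
gripper_force: 59.2
```

Emit:
{"api": "servo_tool", "payload": {
  "moves": [
    {"dp": [0,0.03,0],"delta_rot": [0,0,0],"fingers": 0.1},
    {"dp": [0,0.03,0],"delta_rot": [0,0,0],"fingers": 0.1},
    {"dp": [0,0.03,0],"delta_rot": [0,0,0],"fingers": 0.1},
    {"dp": [0,0.03,0],"delta_rot": [0,0,0],"fingers": 0.1},
    {"dp": [0,0.03,0],"delta_rot": [0,0,0],"fingers": 0.1}
  ]
}}

```text
clock: 80.7
position: [0.4637, -0.0421, 0.1041]
ee_rot: [0.001, 0.645, 0.765, 0.001]
contact_force: [1.0, 2.3, 7.3]
width: 0.0121
gripper_force: 59.4
```

Emit:
{"api": "servo_tool", "payload": {
  "moves": [
    {"dp": [0,0.025,0],"delta_rot": [0,0,0],"fingers": 0.1},
    {"dp": [0,0.02,0],"delta_rot": [0,0,0],"fingers": 0.1},
    {"dp": [0,0.015,0],"delta_rot": [0,0,0],"fingers": 0.1},
    {"dp": [0,0.01,0],"delta_rot": [0,0,0],"fingers": 0.1},
    {"dp": [0,0,0],"delta_rot": [0,0,0],"fingers": 0.1}
  ]
}}

```text
clock: 81.2
position: [0.4781, -0.0396, 0.1041]
ee_rot: [0.002, 0.645, 0.764, 0.002]
contact_force: [3.7, 3.1, 5.1]
width: 0.0116
gripper_force: 59.2
```

```bash
python3 plan.py 478.9 -39.5 104.1 9.75
```

```text
t 81.2 pos [478.1 -39.6 104.1] yaw 9.71 w 11.6 F [3.7 3.1 5.1] gf 59.2
UNITS dp [-0.     0.004 -0.   ] rotz -0.006
```

Emit:
{"api": "servo_tool", "payload": {
  "moves": [
    {"dp": [0,0.002,0],"delta_rot": [0,0,0],"fingers": 0.1},
    {"dp": [0,0,0],"delta_rot": [0,0,0],"fingers": 0.5},
    {"dp": [0,0,0],"delta_rot": [0,0,0],"fingers": 0.5},
    {"dp": [0,0,0],"delta_rot": [0,0,0],"fingers": 0.5},
    {"dp": [0,0,0],"delta_rot": [0,0,0],"fingers": 0.5}
  ]
}}

```text
clock: 81.7
position: [0.4757, -0.0397, 0.1028]
ee_rot: [-0.001, 0.644, 0.765, -0.0]
contact_force: [-0.1, 0.6, -0.5]
width: 0.0427
gripper_force: 0.0
```

Emit:
{"api": "servo_tool", "payload": {
  "moves": [
    {"dp": [0,0,-0.05],"delta_rot": [0,0,0],"fingers": 0.5},
    {"dp": [0,0,-0.1],"delta_rot": [0,0,0],"fingers": 0.5},
    {"dp": [0,0,-0.15],"delta_rot": [0,0,0],"fingers": 0.5},
    {"dp": [0,0,-0.15],"delta_rot": [0,0,0],"fingers": 0.5},
    {"dp": [0,0,-0.1],"delta_rot": [0,0,0],"fingers": 0.5}
  ]
}}

```text
clock: 82.2
position: [0.4768, -0.0399, 0.2158]
ee_rot: [0.001, 0.644, 0.765, 0.001]
contact_force: [-0.0, -0.1, -0.0]
width: 0.0429
gripper_force: 0.0
```

Emit:
{"api": "servo_tool", "payload": {
  "moves": [
    {"dp": [0.1,0,0],"delta_rot": [0,0,0],"fingers": 0.5},
    {"dp": [0.2,0,0],"delta_rot": [0,0,0],"fingers": 0.5},
    {"dp": [0.2,0,0],"delta_rot": [0,0,0],"fingers": 0.5},
    {"dp": [0.2,0,0],"delta_rot": [0,0,0],"fingers": 0.5},
    {"dp": [0.2,0,0],"delta_rot": [0,0,0],"fingers": 0.5}
  ]
}}

```text
clock: 82.7
position: [0.4453, 0.139, 0.2139]
ee_rot: [0.0, 0.645, 0.764, 0.0]
contact_force: [0.5, -0.1, -0.1]
width: 0.0428
gripper_force: 0.0
```

Emit:
{"api": "servo_tool", "payload": {
  "moves": [
    {"dp": [0.2,0,0],"delta_rot": [0,0,0],"fingers": 0.5},
    {"dp": [0.15,0,0],"delta_rot": [0,0,0],"fingers": 0.5},
    {"dp": [0.05,0,0],"delta_rot": [0,0,0],"fingers": 0.5},
    {"dp": [0,0,0],"delta_rot": [0,0,0],"fingers": 0.5},
    {"dp": [0,0,0],"delta_rot": [0,0,0],"fingers": 0.5}
  ]
}}

```text
clock: 83.2
position: [0.4323, 0.2158, 0.2132]
ee_rot: [0.0, 0.644, 0.765, -0.0]
contact_force: [-1.0, -0.4, 0.4]
width: 0.0429
gripper_force: 0.0
```

```bash
python3 look.py z 617,-16,99.8,100,100,100,1
python3 - <<'E'
from h import *
o=[ortho(np.load(f"top_{t}.npz")["im"],imaging.calibration("top"),.1,.42,.70,-.13,.07,2000)[:,:,::-1] for t in"jz"]
cv2.imwrite("pics/fin.png",np.hstack(o))
for n in("top","side"):
    a=[cv2.cvtColor(ortho(np.load(f"{n}_{t}.npz")["im"],imaging.calibration(n),.02,.6,.65,-.11,-.06,4000),cv2.COLOR_RGB2GRAY).astype(np.float32) for t in"jz"]
    b=[cv2.cvtColor(ortho(np.load(f"{n}_{t}.npz")["im"],imaging.calibration(n),.1,.54,.69,-.08,.05,4000),cv2.COLOR_RGB2GRAY).astype(np.float32) for t in"jz"]
    h=[cv2.cvtColor(ortho(np.load(f"{n}_{t}.npz")["im"],imaging.calibration(n),.044,.45,.51,-.09,.01,4000),cv2.COLOR_RGB2GRAY).astype(np.float32) for t in"jz"]
    print(n,"shift mm pointer/pile/handle",*[np.round(np.array(cv2.phaseCorrelate(*q)[0])/4,2) for q in(a,b,h)])
E
```

```text
617,-16,99.8,100,100,100,1 top 616.9 -14.2 99.8 240.1
617,-16,99.8,100,100,100,1 side 615.5 -16.8 99.7 463.5
top shift mm pointer/pile/handle [0.01 0.01] [0.   0.01] [0. 0.]
side shift mm pointer/pile/handle [ 0.01 -0.  ] [-0. -0.] [ 0. -0.]
```

View pics/fin.png

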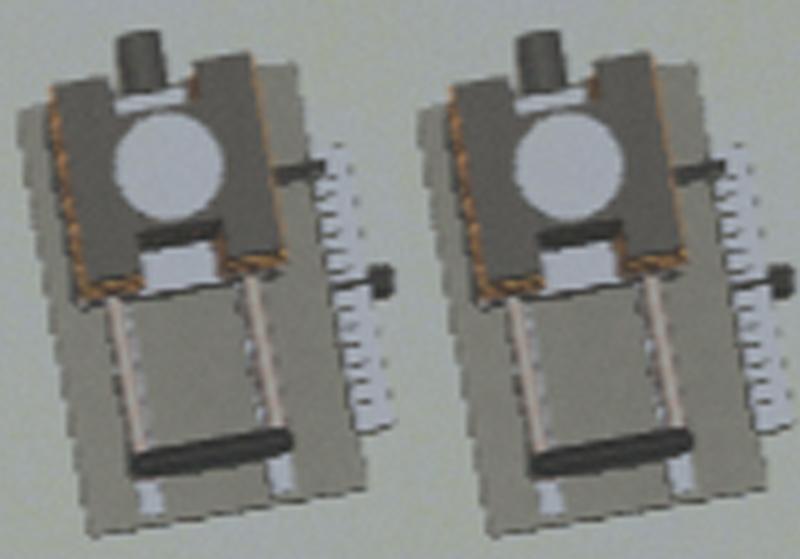

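The before (left) and after (right) views match: the handle is at (212,452)/(612,452) and the pointer at (320,168)/(720,168). The sled is fully home and the pile has not moved. I hand the job in.

```bash
python3 -c "
from rig import manip
print(manip.sign_off())"
```

```text
the job is handed in; nothing more can be done
None
```

The job is handed in: all four plates and three sheets are stacked on the bed in alternation (no spare sheet). The sled was drawn about 64 mm to the rider, held for just over two seconds and guided home by its handle, and the pile did not move.

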